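# Fit the T-handle on the book press and close it

### The job

A repaired book is waiting in the open book press. Fit the loose T-handle onto the press's leaning toothed drive stub: turn it until the teeth mesh and push it fully home; only then turn it clockwise as far as it goes, so that the platen is down on the book. Leave the handle on the stub, let go, and do not move the jar, the book or the bookend on the bench.

Things in the scene. Friction and masses are not known exactly. Their poses are not given: they have to be found in the camera images.
- press: Grey book press fixed to the bench; origin at bench level under its gear housing, z up. Base plate 250 mm (x) by 420 mm (y, +80 to -340), 20 mm thick. The gear housing is up to 143 mm high; from its top the drive stub leans 30 degrees from vertical towards the press's +y end. The frame with platen and book stands on its -y side, 107 to 333 mm from the origin, 232 mm high.
- drive_root (a point): Centre of the sloping round face (86 mm diameter) of the gear housing from which the steel drive stub rises; the handle's rim rests on this face when home. z points out along the stub; the frame turns with the stub. The stub has six straight teeth, 8 mm wide, out to 24 mm radius, from the face to 22 mm above it; one stands along this x axis, the others every 60 degrees.
- drive_tip (a point): End of the stub, on its axis, 34 mm from the face; axes as drive_root. Above the teeth, from 22 to 34 mm, the stub is a plain round pilot nose of 16.5 mm radius whose last 4 mm taper; it centres the handle before the teeth meet.
- drive (a joint): Turn of the stub, rad; grows clockwise seen looking down on the stub's end (about -z of drive_root). 0: platen up; 1.6: firm stop, platen on the book; starts between 0 and 1.05. Stiff (0.4 N m), stays where left, lowers the platen 18.75 mm per rad. While finding the mesh push lightly (under about 10 N), or the stub may be dragged round.
- handle: Loose steel T-handle, 80 mm tall, 0.3 to 0.54 kg, standing on its socket. Origin at the centre of the socket's lower rim, z up. Hub 68 mm diameter, 42 mm high; bore 51 mm, 38 mm deep, with six inner teeth 8 mm wide, in to 18.5 mm radius, from the rim to 22 mm up. They stand at 30, 90, 150.. degrees from the bar (x axis), each under a rib on the hub's outside.
- handle_grip (a point): Centre of the handle's black grip bar, 66 mm above the rim. Bar 120 mm long (x), 22 mm wide (y), 28 mm high (52 to 80 mm above the rim), on a neck 21 mm thick. The handle meshes when its x axis is parallel to drive_root's x axis or any multiple of 60 degrees from it, with about 5 degrees of play either way; otherwise teeth rest on teeth with the rim 22 mm from the face.
- book: Loose hardback book lying flat, 200 x 140 x 30 mm, origin under its centre. To be left alone.
- jar: Closed jar, 64 mm diameter, 90 mm tall, origin under its centre. To be left alone.
- bookend: Dark steel L-shaped bookend, foot 120 x 100 mm, upright 130 mm high on its +y edge, origin under the foot's centre. To be left alone.
Mind the look-alikes: they are no part of the job. There is more than one size of the handle; the one meant has the size given above.

How it is judged:
On the way, in this order (a step that is already met when the one before it is completed fails the run):
1. the handle is meshed on the drive stub and fully home (z of handle in the frame of drive_root between -0.004 and 0.003 m and distance between handle and drive_root below 0.006 m and angle between the z axis of handle and the z axis of drive_root, either way round below 0.08 rad), for 0.2 s.
2. the handle has turned the drive to its stop (value of joint drive above 1.5 rad), for 0.2 s.
At the end, for the whole second after the job is handed in: The drive is within 0.1 rad of its stop (platen within 2 mm of its lowest position), and the handle stands still on the stub, its rim within 3 mm of the housing face, within 6 mm of centre and 0.08 rad of the stub's axis (value of joint drive above 1.5 rad and z of handle in the frame of drive_root below 0.003 m and distance between handle and drive_root below 0.006 m and angle between the z axis of handle and the z axis of drive_root, either way round below 0.08 rad and linear speed of handle below 0.02 m/s); the robot touches nothing.
It fails at once if the jar is moved over 20 mm (distance of jar from where it was at the start of the episode above 0.02 m).
It fails at once if the book is moved over 20 mm (distance of book from where it was at the start of the episode above 0.02 m).
It fails at once if the bookend is moved over 20 mm (distance of bookend from where it was at the start of the episode above 0.02 m).
It also fails if it takes over 42 s, if anything falls off the work surface, if the arm or the gripper's body presses on something with over 40 N, if the wrist force passes 120 N, or if a joint passes its speed limit or range.

### The arm

A 7-joint arm with a two-finger parallel gripper is mounted at the origin on the work surface. World frame = base frame: x ahead of the robot, y to its left, z up, the work surface at z = 0. Lengths are in m, angles in rad, forces in N, time in s.
With the tool pointing down it reaches from about 0.4 to 0.9 m from the base axis. Payload 5.5 kg.
Tool frame: the origin (TCP) lies midway between the tips of the shut fingers; the grasp point (between the pads) lies 19 mm behind it (env.grip_depth is the distance from the TCP to the grasp point, in m); z points along the fingers, y is the direction in which the jaws open and shut (so a half turn about z gives the same grasp; the last joint's range is limited). The gripper opens to 85 mm and grips with 20 to 120 N. Pads are 22 mm wide; open, the fingers measure 114 mm over their backs; the gripper's body (76 mm by 85 mm) begins 54 mm behind the grasp point. The pads swing forward as they close: fully open they stand 13 mm farther back than shut.
Start: joints at [1.504, 0.501, -0.427, 1.55, 0.221, 1.138, -0.21], TCP at [0.211, -0.615, 0.231] pointing down, gripper open.
Joint ranges: [-2.88, 2.88], [-0.31, 2.03], [-1.54, 1.56], [0.2, 2.42], [-1.41, 4.55], [0.19, 2.02], [-2.57, 2.57]. Speed limits (rad/s): [2.57, 2.57, 3.14, 3.14, 3.14, 3.14, 3.14].

### API

Orientations are given as a 3x3 rotation matrix whose columns are the frame's x, y, z axes.
In Python, from station import env, optics, spotter gives the robot as it stands.
- The arm moves only by the tool play_rows, never from a script. Its argument "deltas" is a list of rows, each a list of 7 numbers: the shift along the tool's x, y, z in mm, then the turn, a rotation vector about the tool's x, y, z in rad, then the closure, from -1 (fully open) to 1 (shut). In form: [[tx, ty, tz, ax, ay, az, grip], ...]. A call has 1 to 8 rows; each row shifts and turns the pose as measured when the row begins, along the tool's axes as they then stand; what a row does not reach is not made up. A row lasts 1/8 s, in which the tool goes at most 62.5 mm and 10.7 degrees, less where a joint would pass 70% of its speed; a pose out of reach is approached as far as the arm can. A call with a gripper value outside its range is refused whole. The fingers move at their own pace and stop on an object; "force" is the grip in N (left out, the last holds). Time passes only in rows, so rows that do not move let the fingers close. It gives the time, the measured TCP pose, the force and the opening at its end, in the units of the state.
- env.observe(): the state, without advancing time (a new reading comes with each control period).
- optics.camera(name): name is "scene" or "top"; returns a dict with "color" (384x512x3 uint8, red, green, blue), "K" (3x3 intrinsics, pixels), "extrinsics" (4x4, takes a point from camera to world coordinates). Camera axes: x right, y down, z forward; pixel columns grow to the right and rows downward; lengths in m; the calibration is good to about 2 mm. A picture is of the moment at which its call begins. There is no depth.
- env.sign_off(): hands the job in, once; it reports no verdict.
Trained networks look in the newest picture that a camera, given by its name, has taken for a name from the list of things; names that differ only in an ending like _2 or _b are one class to them, and where a whole thing is asked for, a point or a joint stands for the part that bears it (a point fixed in the world has none). Each returns a list of dicts, best first, with "p" (0 to 1); they miss things now and then, are a little off and sometimes report something else, mostly with a low value. They report only what shows in the picture. A call takes as long as a camera call. They do not tell look-alikes from the thing itself.
- spotter.regions_of(camera, label): "pixels" (384x512 bool, what is visible of it) and "centre" ([column, row] in pixels, amid what is visible of it).
- spotter.tip_of(camera, label): "centre" ([column, row] in pixels: a listed point, or the origin of a listed thing).
The state is a dict: "time_s": time; "joint_positions": joint angles; "dq": joint speeds; "tau": joint torques, N m; "tcp_pos": TCP position; "orientation": TCP orientation; "wrist_force": force on the tool from outside, world axes, zero at the start; "moment": the same for the moment, N m; "width": opening from 0.0 (shut) to 1.0 (fully open).
Only numpy, scipy, OpenCV 4.12 (cv2) and the standard library are available. Lean on these libraries where they do the work, as an engineer would, in place of code of your own. Each camera call takes 0.05 s, during which the arm holds its last target.

## Working session

There is one attempt and no reset: what is moved stays moved. The work goes in short steps, Python scripts to look and compute and a tool call to move; the robot and the scene stay as the last step left them, time stands still between calls to the robot, and variables do not carry over. Pictures are saved under pics/ and viewed, and the job is handed in when it is done.

Besides the shell and the picture viewer there is one more tool, called after "Call:" by a JSON object that holds its "method" and its "body". play_rows: Moves the arm, as the interface text tells. Its arguments: {"type":"object","properties":{"deltas":{"type":"array","items":{"type":"array","items":{"type":"number"}}},"force":{"type":"number"}},"required":["deltas"]}

```bash
ls; mkdir -p pics
python3 - <<'E'
from station import env, optics, spotter
import cv2, numpy as np
for n in ["scene","top"]:
    c=optics.camera(n)
    cv2.imwrite(f"pics/{n}0.png",cv2.resize(c["color"][:,:,::-1],(768,576),interpolation=cv2.INTER_CUBIC))
    print(n,c["K"].round(1).tolist(),c["extrinsics"].round(4).tolist())
    for l in ["press","drive_root","drive_tip","handle","handle_grip","jar","book","bookend"]:
        print(l,[(np.round(d["centre"],1).tolist(),round(d["p"],2)) for d in spotter.tip_of(n,l)][:4])
s=env.observe();print({k:np.round(v,3).tolist() for k,v in s.items()}, env.grip_depth)
E
```

```text
pics
scene [[398.3, 0.0, 260.1], [0.0, 398.3, 189.4], [0.0, 0.0, 1.0]] [[-0.4276, 0.5835, -0.6904, 1.2673], [0.904, 0.2771, -0.3256, 0.517], [0.0013, -0.7634, -0.6459, 0.776], [0.0, 0.0, 0.0, 1.0]]
press [([179.1, 198.9], 0.95)]
drive_root [([178.5, 166.8], 0.8)]
drive_tip [([180.8, 161.8], 0.54)]
handle [([287.0, 220.6], 0.88), ([247.5, 209.4], 0.84), ([341.2, 197.9], 0.78)]
handle_grip [([343.6, 173.4], 0.89), ([288.5, 203.6], 0.8), ([246.1, 193.6], 0.57)]
jar [([213.4, 265.4], 0.83)]
book [([283.4, 286.4], 0.6)]
bookend [([377.7, 244.3], 0.91)]
top [[471.3, 0.0, 250.2], [0.0, 471.3, 191.9], [0.0, 0.0, 1.0]] [[0.0085, -0.9929, 0.119, 0.4317], [-1.0, -0.0083, 0.0019, 0.2062], [-0.0009, -0.119, -0.9929, 1.277], [0.0, 0.0, 0.0, 1.0]]
press [([352.7, 195.4], 0.69)]
drive_root [([356.9, 190.6], 0.76), ([208.7, 140.3], 0.46)]
drive_tip [([356.8, 189.6], 0.6), ([357.5, 190.8], 0.57)]
handle [([200.0, 273.9], 0.93), ([238.4, 218.9], 0.77)]
handle_grip [([192.4, 275.1], 0.82), ([236.6, 213.6], 0.71), ([280.4, 215.5], 0.54)]
jar [([271.7, 132.4], 0.94)]
book [([208.4, 135.9], 0.95), ([237.2, 213.6], 0.35)]
bookend [([145.5, 224.6], 0.77), ([357.6, 189.9], 0.61)]
{'time_s': 0.9, 'joint_positions': [1.504, 0.501, -0.427, 1.55, 0.221, 1.138, -0.21], 'dq': [-0.001, -0.0, -0.002, 0.0, -0.001, 0.001, -0.001], 'tau': [0.001, -56.935, -5.81, -28.134, 0.013, 0.002, -0.0], 'tcp_pos': [0.211, -0.615, 0.231], 'orientation': [[0.946, 0.324, 0.0], [0.324, -0.946, -0.0], [0.0, 0.0, -1.0]], 'wrist_force': [0.348, 0.616, -0.291], 'moment': [0.01, 0.021, -0.029], 'width': 0.998} 0.0187
```

View pics/scene0.png

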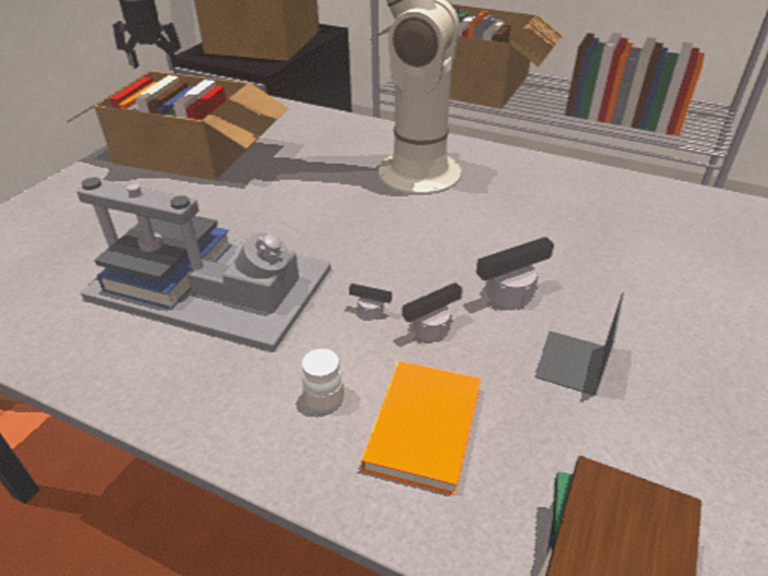

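View pics/top0.png

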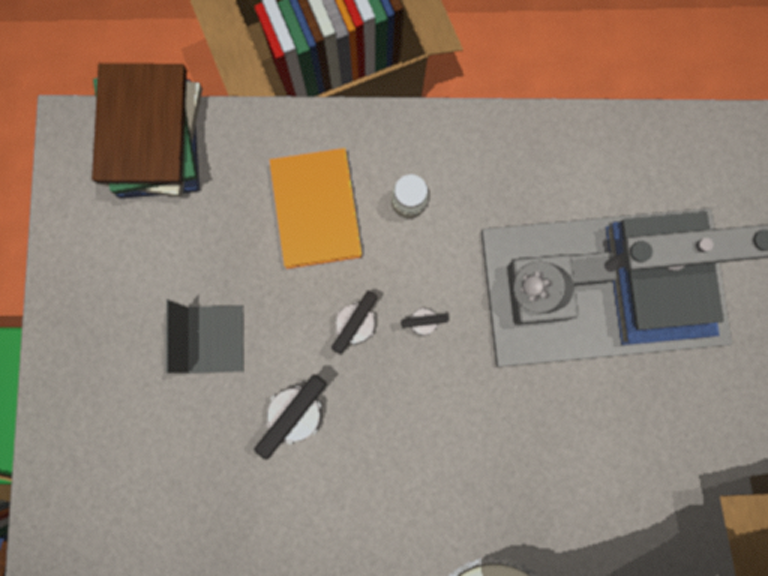

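```bash
cat > H.py <<'E'
import numpy as np, cv2
def proj(c,P):
    E=np.linalg.inv(c["extrinsics"]);p=np.atleast_2d(P)@E[:3,:3].T+E[:3,3]
    q=p@np.asarray(c["K"]).T;return q[:,:2]/q[:,2:]
def ray(c,uv):
    E=c["extrinsics"];d=np.linalg.inv(c["K"])@np.array([uv[0],uv[1],1.]);d=E[:3,:3]@d
    return E[:3,3],d/np.linalg.norm(d)
def at_z(c,uv,z):
    o,d=ray(c,uv);return o+d*(z-o[2])/d[2]
def tri(cs,uvs):
    A=np.zeros((3,3));b=np.zeros(3)
    for c,uv in zip(cs,uvs):
        o,d=ray(c,uv);M=np.eye(3)-np.outer(d,d);A+=M;b+=M@o
    x=np.linalg.solve(A,b)
    return x,[float(np.linalg.norm(np.cross(x-ray(c,u)[0],ray(c,u)[1]))) for c,u in zip(cs,uvs)]
def load(f): 
    return np.load(f,allow_pickle=True).item()
def crop(c,x0,y0,x1,y1,k,fn):
    cv2.imwrite(fn,cv2.resize(c["color"][y0:y1,x0:x1,::-1],None,fx=k,fy=k,interpolation=cv2.INTER_CUBIC))
E
python3 - <<'E'
from station import env, optics, spotter
from H import *
D={}
for n in ["scene","top"]:
    c=optics.camera(n); D[n]=c
    for l in ["press","handle"]:
        R=spotter.regions_of(n,l);D[n+l]=R
        for r in R: print(n,l,r["p"],r["centre"],r["pixels"].sum())
np.save("d0.npy",D)
crop(D["top"],310,130,512,250,3.9,"pics/tpress.png")
crop(D["scene"],130,130,230,210,8,"pics/sdrive.png")
crop(D["top"],325,160,400,225,9,"pics/tdrive.png")
crop(D["top"],205,180,275,245,9,"pics/thandle.png")
E
```

```text
scene press 0.7 [130.9, 183.2] 10864
scene handle 0.97 [346.1, 183.7] 1514
scene handle 0.86 [247.9, 200.8] 384
scene handle 0.43 [381.8, 240.6] 1484
top press 0.79 [405.7, 189.9] 15271
top handle 0.89 [195.3, 277.4] 1478
top handle 0.88 [239.2, 216.2] 749
```

View pics/tpress.png

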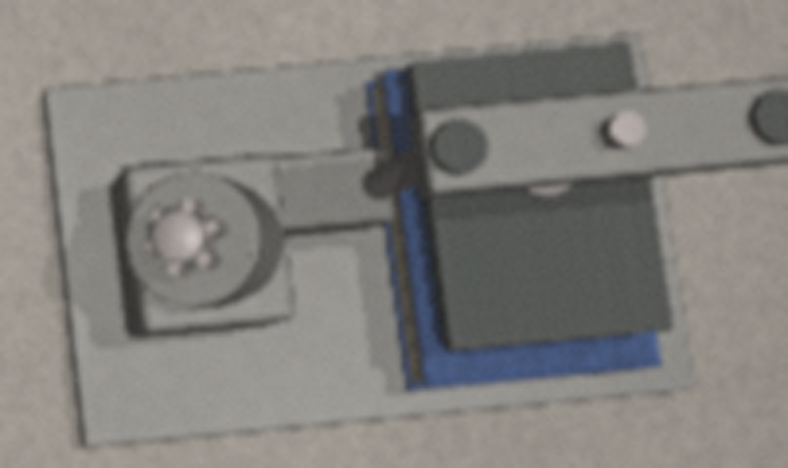

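View pics/sdrive.png

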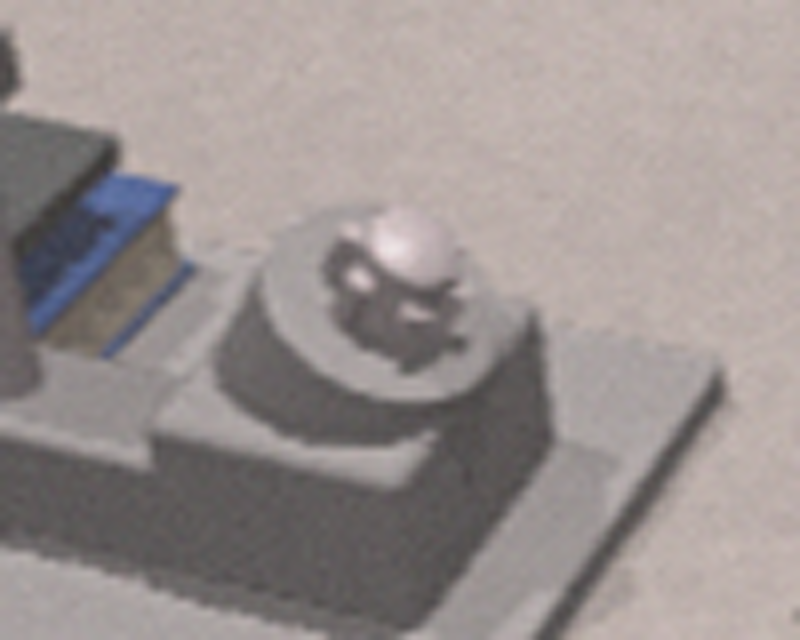

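View pics/tdrive.png

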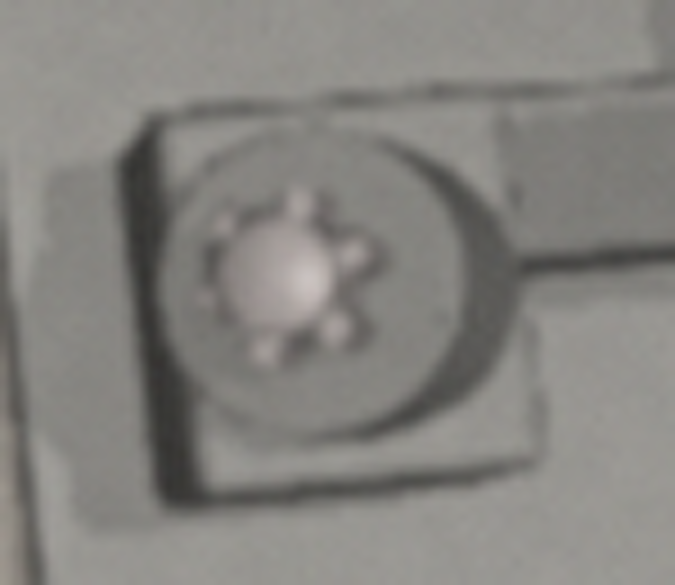

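View pics/thandle.png

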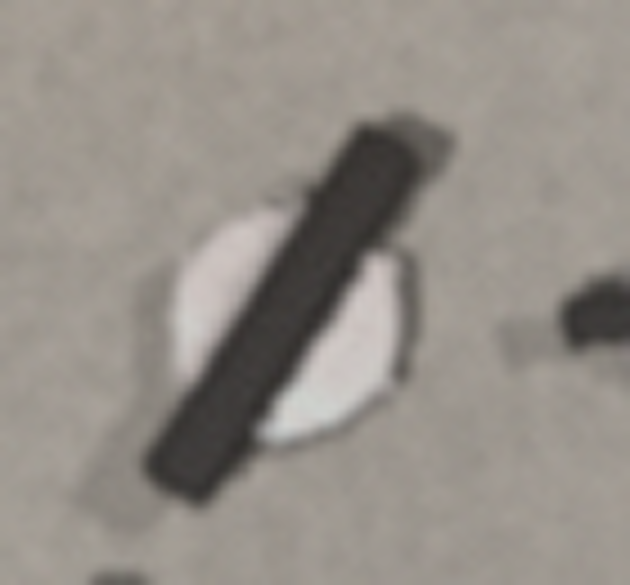

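Run:
```python
from H import *
from scipy.optimize import least_squares
D=load("d0.npy");T,S=D["top"],D["scene"]
C=[at_z(T,(310+x/3.9,130+y/3.9),.02) for x,y in [(45,90),(85,445),(692,383),(640,35)]]
for a in C: print(a.round(4))
e=C[0]-C[3]; f=C[1]-C[2]; g=C[0]-C[1]
print([np.degrees(np.arctan2(v[1],v[0])) for v in (e,f,g)],[np.linalg.norm(v) for v in (e,f,g)])
# press y axis = e direction
# face ellipse points
pt=[(160,280),(168,225),(200,165),(250,132),(310,125),(375,140),(430,185),(462,240),(466,300),(445,360),(400,410),(340,435),(280,427),(210,380),(172,330)]
pt=np.array([(325+x/9,160+y/9) for x,y in pt])
ps=[(262,280),(275,235),(305,212),(350,203),(270,325),(295,355),(330,380),(380,397),(430,400),(475,385),(510,350),(515,325)]
ps=np.array([(130+x/8,130+y/8) for x,y in ps])
yaw=np.arctan2(*(e+f)[[1,0]])  # angle of press y
y=np.array([np.cos(yaw),np.sin(yaw),0])
n=np.sin(np.pi/6)*y+np.array([0,0,np.cos(np.pi/6)])
def res(p,cs=(1,1)):
    r=[]
    for c,P,w in ((T,pt,cs[0]),(S,ps,cs[1])):
        if not w: continue
        for uv in P:
            o,d=ray(c,uv);X=o+d*((p-o)@n)/(d@n); r.append(np.linalg.norm(X-p)-.043)
    return np.array(r)*1e3
c0=at_z(T,(325+313/9,160+280/9),.13)
for w in ((1,1),(1,0),(0,1)):
    s=least_squares(res,c0,args=(w,)); print(w,s.x.round(4),np.sqrt((s.fun**2).mean()),s.fun.round(1))
s=least_squares(res,c0);p=s.x;print("n",n,"yaw",np.degrees(yaw))
print("tip pred",proj(T,p+n*.034),proj(S,p+n*.034))
x=np.cross(y,[0,0,1]);  # press x
yy=np.cross(n,x)
for uv in [(300,203),(353,252),(338,328),(268,348),(208,297),(228,220)]:
    o,d=ray(T,(325+uv[0]/9,160+uv[1]/9));q=p+n*.022;X=o+d*((q-o)@n)/(d@n)-q
    a=np.degrees(np.arctan2(X@yy,X@x));print(uv,np.linalg.norm(X)*1e3,a,a%60)
# handle
for n_,c,P in (("mid",T,None),):
    m=D["tophandle"][1]["pixels"]; g=c["color"].astype(int).sum(2)
    k=(m&(g<230)).astype(np.uint8)
    print(k.sum(),cv2.minAreaRect(cv2.findNonZero(k)))
```

```text
[0.6901 0.016  0.02  ]
[ 0.4449 -0.0088  0.02  ]
[ 0.4904 -0.4233  0.02  ]
[ 0.7326 -0.3995  0.02  ]
[np.float64(95.83672762846984), np.float64(96.26971455058998), np.float64(5.782493658897789)] [np.float64(0.4176894567087624), np.float64(0.41698767798984565), np.float64(0.24648033555868135)]
(1, 1) [ 0.5746 -0.0608  0.1156] 2.4269058449749625 [-2.  -0.9  1.5  1.7  0.5  0.5  0.6  2.1  2.2  1.8  1.3  0.3 -2.5 -5.3
 -3.4 -2.3 -2.1 -1.8 -1.2  0.1 -0.2 -0.6 -1.3 -0.4  1.2  5.2  6.5]
(1, 0) [ 0.5762 -0.0633  0.1137] 1.3105431228775681 [ 0.2  0.7  2.1  1.4 -0.8 -1.5 -1.8 -0.2  0.4  0.7  1.3  1.3 -0.8 -2.8
 -0.9]
(0, 1) [ 0.5864 -0.0472  0.1277] 1.505258334479115 [ 0.1 -0.3 -0.9 -1.6  2.2  1.4  0.3 -1.6 -2.1 -1.7  1.3  2.4]
n [-0.05272453  0.49721235  0.8660254 ] yaw 96.05303906558258
tip pred [[354.48776075 190.56806889]] [[181.52219938 159.98600702]]
(300, 203) 20.97093498943741 -23.368707683034973 36.63129231696503
(353, 252) 21.36859587763159 -79.43699663009835 40.56300336990165
(338, 328) 21.3536711348834 -137.7732734862041 42.22672651379591
(268, 348) 19.309823242295085 163.67651416094267 43.67651416094267
(208, 297) 20.44099067945387 96.72909839896354 36.729098398963544
(228, 220) 21.4341360499814 34.32271186112176 34.32271186112176
366 ((236.05804443359375, 214.36004638671875), (8.457178115844727, 46.56869125366211), 32.82853698730469)
```

```bash
cat > P.py <<'E'
from H import *
D=load("d0.npy");T,S=D["top"],D["scene"]
yaw=np.radians(96.05)
y=np.array([np.cos(yaw),np.sin(yaw),0]);x=np.cross(y,[0,0,1.]);n=np.sin(np.pi/6)*y+np.array([0,0,np.cos(np.pi/6)]);yy=np.cross(n,x)
def wire(c,p,phi,x0,y0,x1,y1,k,fn):
    im=cv2.resize(c["color"][y0:y1,x0:x1,::-1],None,fx=k,fy=k,interpolation=cv2.INTER_CUBIC)
    t=np.linspace(0,2*np.pi,60)
    def L(P,col,cl=True):
        q=((proj(c,P)-[x0,y0]+.5)*k-.5);cv2.polylines(im,[np.round(q*16).astype(np.int32)],cl,col,1,cv2.LINE_AA,4)
    ring=lambda r,h:p+n*h+r*(np.outer(np.cos(t),x)+np.outer(np.sin(t),yy))
    L(ring(.043,0),(0,255,0));L(ring(.0165,.030),(0,0,255))
    for i in range(6):
        a=np.radians(phi+60*i);u=np.cos(a)*x+np.sin(a)*yy;v=np.cross(n,u)
        L(np.array([p+n*.022+u*r+v*s for r,s in((.0165,-.004),(.024,-.004),(.024,.004),(.0165,.004))]),(255,0,0))
    cv2.imwrite(fn,im)
E
python3 - <<'E'
from P import *
from scipy.optimize import least_squares
p,r=tri([T,S],[(355.9,190.9),(181.9,160.4)]);print("tip tri",p,r,"root",p-n*.031)
p,r=tri([T,S],[(356.8,189.6),(180.8,161.8)]);print("spot tip",p,r,"root",p-n*.034)
p,r=tri([T,S],[(356.9,190.6),(178.5,166.8)]);print("spot root",p,r)
p=np.array([.5765,-.0608,.1215])
wire(T,p,39,325,160,400,225,9,"pics/w1t.png");wire(S,p,39,155,145,205,185,14,"pics/w1s.png")
E
```

```text
tip tri [ 0.57139298 -0.04617408  0.1424799 ] [0.0018461808231174375, 0.0018461808231173004] root [ 0.57302663 -0.06158775  0.11563311]
spot tip [ 0.57470738 -0.04861348  0.13936282] [0.0024017994433990753, 0.002401799443399014] root [ 0.57649911 -0.06551879  0.10991796]
spot root [ 0.57580271 -0.05527268  0.12058533] [4.03182362447262e-05, 4.031823624466647e-05]
```

View pics/w1t.png

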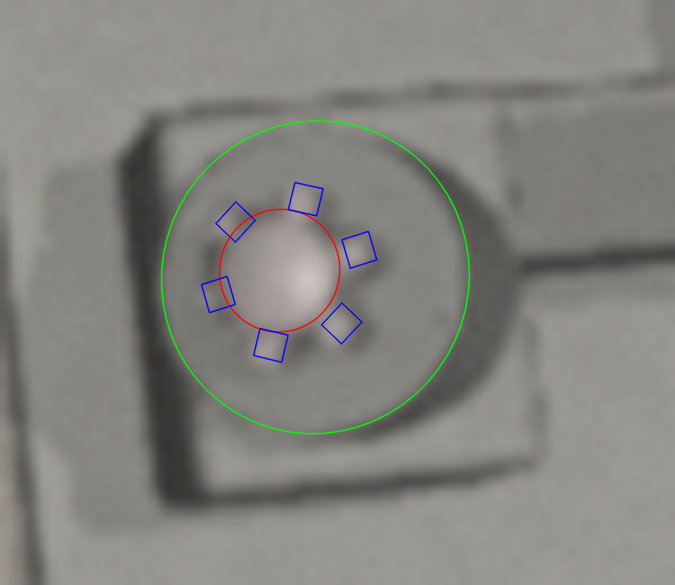

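View pics/w1s.png

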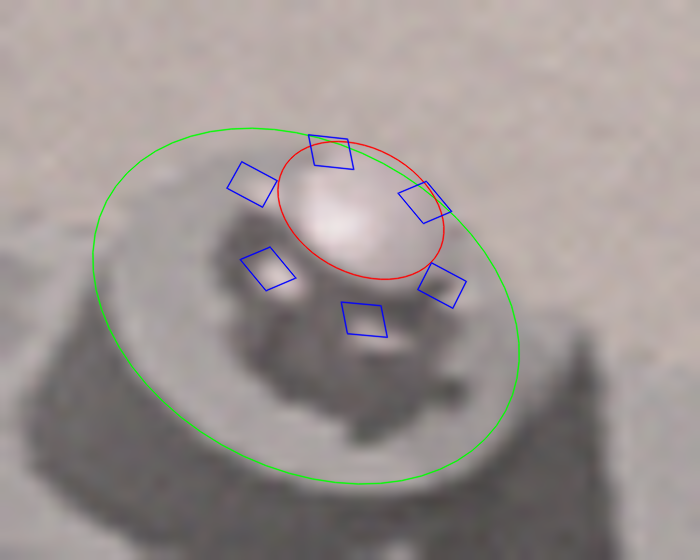

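Run:
```python
from P import *
p=np.array([.5765,-.0608,.1215]);q=p+n*.022
ut=proj(T,q)[0]+[-.5,.5];us=proj(S,q)[0]+[1,1.15]
r,e=tri([T,S],[ut,us]);r=r-n*.022;print(r,e)
from math import *
o=np.array([.5760,-.076,0]);print("press frame",(r-o)@x,(r-o)@y)
wire(T,r,38.5,325,160,400,225,9,"pics/w2t.png");wire(S,r,38.5,155,145,205,185,14,"pics/w2s.png")
```

```text
[ 0.57541783 -0.05982016  0.11740506] [0.0007296732303339346, 0.000729673230333951]
press frame 0.0011263693691544658 0.016151076619316165
```

View pics/w2t.png

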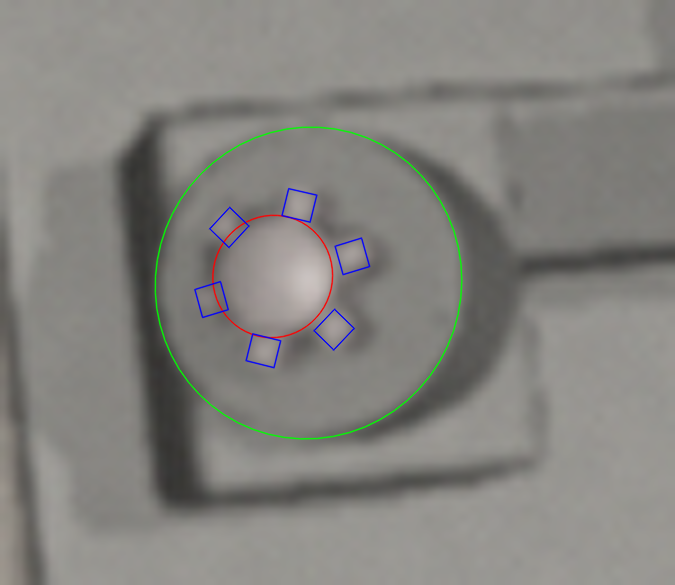

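View pics/w2s.png

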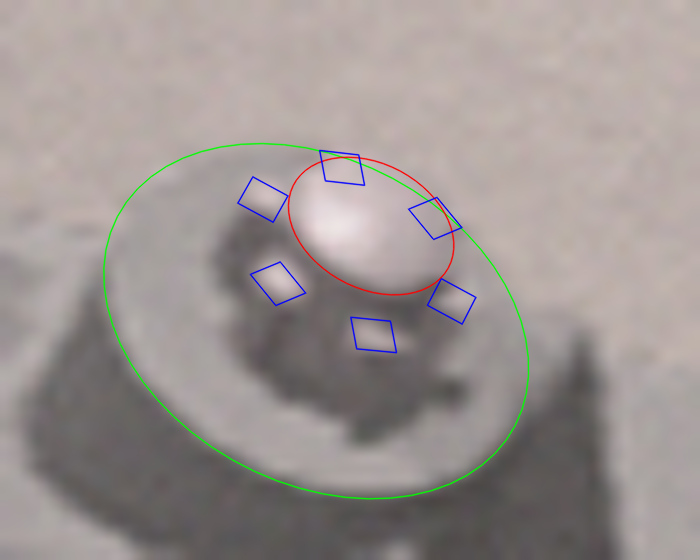

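Run:
```python
from P import *
m=D["tophandle"][1]["pixels"];g=T["color"].astype(int).sum(2)
for th in (180,230,260):
    k=(m&(g<th)).astype(np.uint8);r=cv2.minAreaRect(cv2.findNonZero(k));b=cv2.boxPoints(r)
    # +0.5 growth: pts are pixel centres
    W=np.array([at_z(T,u,.078) for u in b]);c=W.mean(0);e=[W[1]-W[0],W[2]-W[1]];e.sort(key=np.linalg.norm)
    print(th,k.sum(),c.round(4),[np.linalg.norm(v).round(4) for v in e],np.degrees(np.arctan2(e[1][1],e[1][0])))
# all handles in scene: spotted origin & grip for mid
print(tri([T,S],[(238.4,218.9),(287.0,220.6)]),tri([T,S],[(236.6,213.6),(288.5,203.6)]))
c=np.array([*c[:2],0])
def wireh(c,o,th,x0,y0,x1,y1,k,fn):
    im=cv2.resize(c["color"][y0:y1,x0:x1,::-1],None,fx=k,fy=k,interpolation=cv2.INTER_CUBIC)
    u=np.array([np.cos(th),np.sin(th),0]);v=np.array([-u[1],u[0],0]);z=np.array([0,0,1.]);t=np.linspace(0,6.283,60)
    def L(P,col):
        q=((proj(c,P)-[x0,y0]+.5)*k-.5);cv2.polylines(im,[np.round(q*16).astype(np.int32)],True,col,1,cv2.LINE_AA,4)
    for h in(.052,.08): L(np.array([o+z*h+u*a+v*b for a,b in((.06,.011),(.06,-.011),(-.06,-.011),(-.06,.011))]),(0,0,255))
    for h in (0,.042): L(o+z*h+.034*(np.outer(np.cos(t),u)+np.outer(np.sin(t),v)),(0,255,0))
    cv2.imwrite(fn,im)
th=np.arctan2(e[1][1],e[1][0])
wireh(T,c,th,205,180,275,245,9,"pics/h1t.png");wireh(S,c,th,250,175,325,240,9,"pics/h1s.png")
```

```text
180 251 [0.5176 0.2436 0.078 ] [np.float64(0.0201), np.float64(0.1143)] -31.48274804574837
230 366 [0.5178 0.2439 0.078 ] [np.float64(0.0217), np.float64(0.1186)] -32.11214575881376
260 390 [0.5185 0.243  0.078 ] [np.float64(0.0242), np.float64(0.1207)] -31.103896251435796
(array([ 0.51117899,  0.2423795 , -0.01665721]), [0.0020227883399736553, 0.002022788339973672]) (array([0.5200706 , 0.24597742, 0.05687   ]), [0.0027908724450747507, 0.0027908724450747407])
```

View pics/h1t.png

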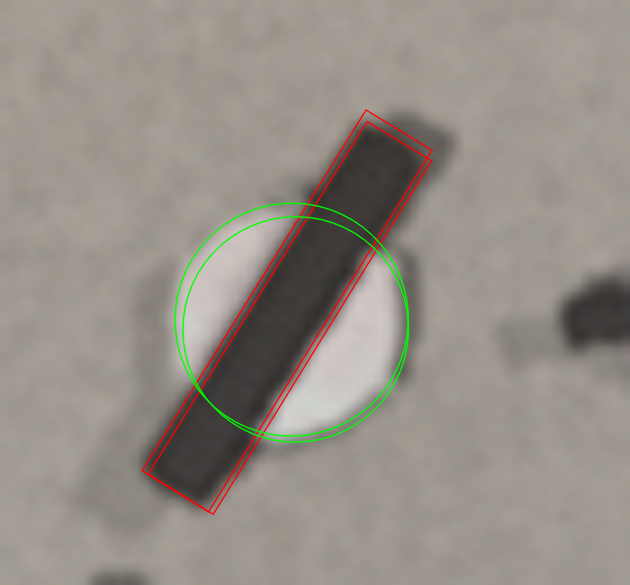

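View pics/h1s.png

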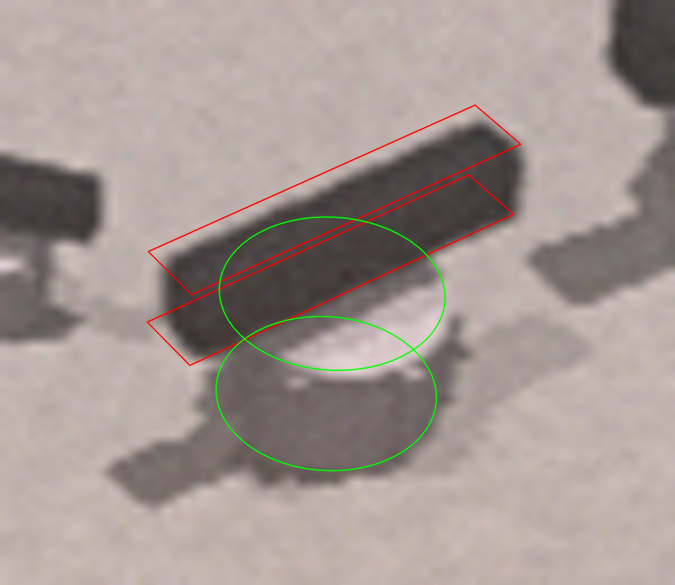

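```bash
cat > M.py <<'E'
from station import env
import numpy as np
from scipy.spatial.transform import Rotation as R
def rows(s,wps,step=.05,ang=.16,grip=-1):
    """wps: list of (pos, Rot matrix)"""
    p=np.array(s["tcp_pos"]);r=R.from_matrix(s["orientation"]);out=[]
    for P,Q in wps:
        P=np.array(P);Q=R.from_matrix(Q);rv=(r.inv()*Q).as_rotvec()
        N=int(np.ceil(max(np.linalg.norm(P-p)/step,np.linalg.norm(rv)/ang,1)))
        d=R.from_rotvec(rv/N)
        for i in range(N):
            t=r.inv().apply((P-p)/N)if i==0 else rr.inv().apply((P-p)/N)
            rr=(r if i==0 else rr)*d
            out.append([*np.round(t*1e3,1).tolist(),*np.round(rv/N,3).tolist(),grip])
        p,r=P,Q
    return out
def down(yaw):
    c,s=np.cos(np.radians(yaw)),np.sin(np.radians(yaw));return np.array([[c,s,0],[s,-c,0],[0,0,-1.]])
def show(s=None):
    s=s or env.observe();print("t",round(s["time_s"],2),"q",np.round(s["joint_positions"],3).tolist(),"p",np.round(s["tcp_pos"],4).tolist(),"F",np.round(s["wrist_force"],1).tolist(),"M",np.round(s["moment"],2).tolist(),"w",round(float(s["width"]),3))
    print(np.round(s["orientation"],3).tolist());return s
def prt(o):
    for i in range(0,len(o),8): print(o[i:i+8])
E
python3 - <<'E'
from M import *
s=show()
prt(rows(s,[([.40,-.35,.32],down(60)),([.50,0,.32],down(110)),([.518,.2435,.26],down(148.4))]))
E
```

```text
t 1.2 q [1.504, 0.501, -0.427, 1.55, 0.221, 1.138, -0.21] p [0.2105, -0.615, 0.2313] F [-0.3, -0.4, -1.1] M [-0.01, 0.04, -0.01] w 0.999
[[0.946, 0.324, 0.0], [0.324, -0.946, -0.0], [0.0, 0.0, -1.0]]
[[37.9, -27.0, -12.7, 0.0, -0.0, -0.102, -1], [40.4, -23.0, -12.7, 0.0, -0.0, -0.102, -1], [42.6, -18.8, -12.7, 0.0, -0.0, -0.102, -1], [44.3, -14.3, -12.7, 0.0, -0.0, -0.102, -1], [45.5, -9.7, -12.7, 0.0, -0.0, -0.102, -1], [46.3, -5.0, -12.7, 0.0, -0.0, -0.102, -1], [46.5, -0.2, -12.7, 0.0, -0.0, -0.102, -1], [44.1, -11.0, 0.0, 0.0, 0.0, -0.109, -1]]
[[45.1, -6.2, 0.0, 0.0, 0.0, -0.109, -1], [45.5, -1.2, 0.0, 0.0, 0.0, -0.109, -1], [45.3, 3.7, 0.0, 0.0, 0.0, -0.109, -1], [44.7, 8.6, 0.0, 0.0, 0.0, -0.109, -1], [43.5, 13.5, 0.0, 0.0, 0.0, -0.109, -1], [41.7, 18.1, 0.0, 0.0, 0.0, -0.109, -1], [39.5, 22.5, 0.0, 0.0, 0.0, -0.109, -1], [37.1, 16.7, 10.0, 0.0, 0.0, -0.112, -1]]
[[35.0, 20.7, 10.0, 0.0, 0.0, -0.112, -1], [32.5, 24.5, 10.0, 0.0, 0.0, -0.112, -1], [29.6, 28.0, 10.0, 0.0, 0.0, -0.112, -1], [26.3, 31.1, 10.0, 0.0, 0.0, -0.112, -1], [22.6, 33.8, 10.0, 0.0, 0.0, -0.112, -1]]
```

Call:
{"method": "play_rows", "body": {"deltas": [[38,-27,-13,0,0,-0.1,-1],[40,-23,-13,0,0,-0.1,-1],[43,-19,-13,0,0,-0.1,-1],[44,-14,-13,0,0,-0.1,-1],[46,-10,-13,0,0,-0.1,-1],[46,-5,-13,0,0,-0.1,-1],[46,0,-13,0,0,-0.1,-1],[44,-11,0,0,0,-0.11,-1]]}}

```text
time_s: 2.2
tcp_pos: [0.4165, -0.3019, 0.3249]
orientation: [[0.402, 0.916, 0.001], [0.916, -0.402, -0.003], [-0.002, 0.002, -1.0]]
wrist_force: [0.2, 0.5, 0.4]
width: 0.997
```

Run:
```python
from M import *
s=show()
prt(rows(s,[([.50,0,.32],down(110)),([.518,.2435,.26],down(148.4))],step=.055))
```

```text
t 2.2 q [1.25, 0.207, -0.775, 1.763, 0.155, 1.231, 0.02] p [0.4165, -0.3019, 0.3249] F [0.2, 0.5, 0.4] M [0.0, -0.07, -0.0] w 0.997
[[0.402, 0.916, 0.001], [0.916, -0.402, -0.003], [-0.002, 0.002, -1.0]]
[[51.7, -7.5, 0.7, 0.0, 0.001, -0.127, -1], [52.2, -0.9, 0.7, 0.0, 0.001, -0.127, -1], [51.9, 5.8, 0.7, 0.0, 0.001, -0.127, -1], [50.7, 12.3, 0.8, 0.0, 0.001, -0.127, -1], [48.8, 18.6, 0.8, 0.0, 0.001, -0.127, -1], [46.0, 24.7, 0.8, 0.0, 0.001, -0.127, -1], [44.5, 20.0, 12.0, 0.0, 0.0, -0.134, -1], [41.5, 25.8, 12.0, 0.0, 0.0, -0.134, -1]]
[[37.6, 31.1, 12.0, 0.0, 0.0, -0.134, -1], [33.1, 35.9, 12.0, 0.0, 0.0, -0.134, -1], [28.0, 40.0, 12.0, 0.0, 0.0, -0.134, -1]]
```

Call:
{"method": "play_rows", "body": {"deltas": [[52,-7,0,0,0,-0.127,-1],[52,-1,0,0,0,-0.127,-1],[52,6,0,0,0,-0.127,-1],[51,12,0,0,0,-0.127,-1],[49,19,0,0,0,-0.127,-1],[46,25,0,0,0,-0.127,-1]]}}

```text
time_s: 2.95
tcp_pos: [0.5004, 0.0102, 0.3258]
orientation: [[-0.363, 0.932, 0.006], [0.932, 0.363, -0.009], [-0.011, 0.003, -1.0]]
wrist_force: [1.3, -0.8, 0.1]
width: 1.0
```

Run:
```python
from M import *
s=show()
prt(rows(s,[([.518,.2435,.20],down(148.4))],step=.055))
```

```text
t 2.95 q [0.853, 0.239, -1.077, 1.789, 0.232, 1.242, 0.084] p [0.5004, 0.0102, 0.3258] F [1.3, -0.8, 0.1] M [0.04, -0.05, 0.03] w 1.0
[[-0.363, 0.932, 0.006], [0.932, 0.363, -0.009], [-0.011, 0.003, -1.0]]
[[42.5, 20.2, 24.8, -0.0, 0.002, -0.13, -1], [39.5, 25.5, 24.8, -0.0, 0.002, -0.13, -1], [35.8, 30.3, 24.9, -0.0, 0.002, -0.13, -1], [31.5, 34.7, 25.0, -0.0, 0.002, -0.13, -1], [26.7, 38.5, 25.1, -0.0, 0.002, -0.13, -1]]
```

Call:
{"method": "play_rows", "body": {"deltas": [[42,20,15,0,0.002,-0.13,-1],[40,25,15,0,0.002,-0.13,-1],[36,30,15,0,0.002,-0.13,-1],[32,35,15,0,0.002,-0.13,-1]]}}

```text
time_s: 3.45
tcp_pos: [0.5143, 0.2033, 0.2651]
orientation: [[-0.787, 0.617, 0.008], [0.617, 0.787, -0.003], [-0.008, 0.002, -1.0]]
wrist_force: [0.4, -0.8, 0.3]
width: 0.999
```

Run:
```python
from M import *
s=show()
prt(rows(s,[([.518,.2435,.20],down(148.4))],step=.055))
```

```text
t 3.45 q [0.428, 0.48, -1.128, 1.75, 0.47, 1.208, 0.078] p [0.5143, 0.2033, 0.2651] F [0.4, -0.8, 0.3] M [-0.01, -0.07, 0.03] w 0.999
[[-0.787, 0.617, 0.008], [0.617, 0.787, -0.003], [-0.008, 0.002, -1.0]]
[[11.2, 16.9, 32.5, 0.001, 0.004, -0.056, -1], [10.1, 17.5, 32.5, 0.001, 0.004, -0.056, -1]]
```

Call:
{"method": "play_rows", "body": {"deltas": [[11,17,32,0.001,0.004,-0.056,-1],[10,17,32,0.001,0.004,-0.056,-1],[0,0,0,0,0,0,-1]]}}

```text
time_s: 3.82
tcp_pos: [0.5166, 0.2493, 0.1988]
orientation: [[-0.857, 0.515, -0.001], [0.515, 0.857, 0.002], [0.002, 0.001, -1.0]]
wrist_force: [-0.9, 0.3, 0.4]
width: 1.0
```

Run:
```python
from M import *
from station import optics
from H import *
s=show()
prt(rows(s,[([.518,.2435,.10],down(148.4)),([.518,.2435,.049],down(148.4))],step=.05))
c=optics.camera("scene");crop(c,220,100,340,230,4.6,"pics/a1.png")
```

```text
t 3.83 q [0.289, 0.602, -1.075, 1.766, 0.58, 1.132, 0.058] p [0.5166, 0.2493, 0.1988] F [-0.9, 0.3, 0.4] M [-0.04, 0.02, -0.04] w 1.0
[[-0.857, 0.515, -0.001], [0.515, 0.857, 0.002], [0.002, 0.001, -1.0]]
[[-2.2, -2.2, 49.4, 0.001, -0.001, 0.005, -1], [-2.2, -2.1, 49.4, 0.001, -0.001, 0.005, -1], [0.0, 0.0, 25.5, 0.0, 0.0, 0.0, -1], [0.0, 0.0, 25.5, 0.0, 0.0, 0.0, -1]]
```

View pics/a1.png

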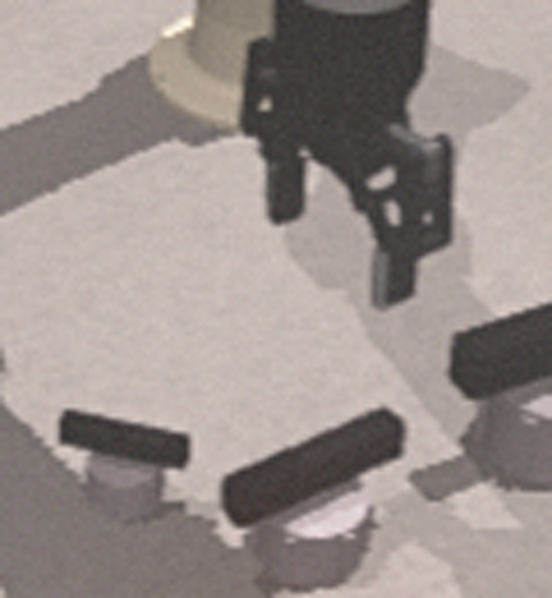

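Call:
{"method": "play_rows", "body": {"deltas": [[-2,-3,49,0,0,0.005,-1],[-2,-3,49,0,0,0.005,-1],[0,0,26,0,0,0,-1],[0,0,20,0,0,0,-1],[0,0,0,0,0,0,-1]]}}

```text
time_s: 4.5
tcp_pos: [0.5273, 0.2377, 0.0603]
orientation: [[-0.844, 0.537, 0.015], [0.537, 0.844, 0.002], [-0.011, 0.01, -1.0]]
wrist_force: [-0.4, -0.7, 0.4]
width: 0.999
```

Run:
```python
from M import *
from station import optics
from H import *
s=show()
prt(rows(s,[([.518,.2435,.049],down(148.4))],step=.05))
c=optics.camera("scene");crop(c,220,130,340,230,6,"pics/a2.png")
c=optics.camera("top");crop(c,180,160,280,240,7,"pics/a2t.png")
```

```text
t 4.5 q [0.195, 0.759, -0.907, 1.856, 0.769, 0.904, -0.079] p [0.5273, 0.2377, 0.0603] F [-0.4, -0.7, 0.4] M [0.01, 0.01, 0.02] w 0.999
[[-0.844, 0.537, 0.015], [0.537, 0.844, 0.002], [-0.011, 0.01, -1.0]]
[[11.1, -0.2, 11.2, 0.01, 0.011, -0.015, -1]]
```

View pics/a2.png

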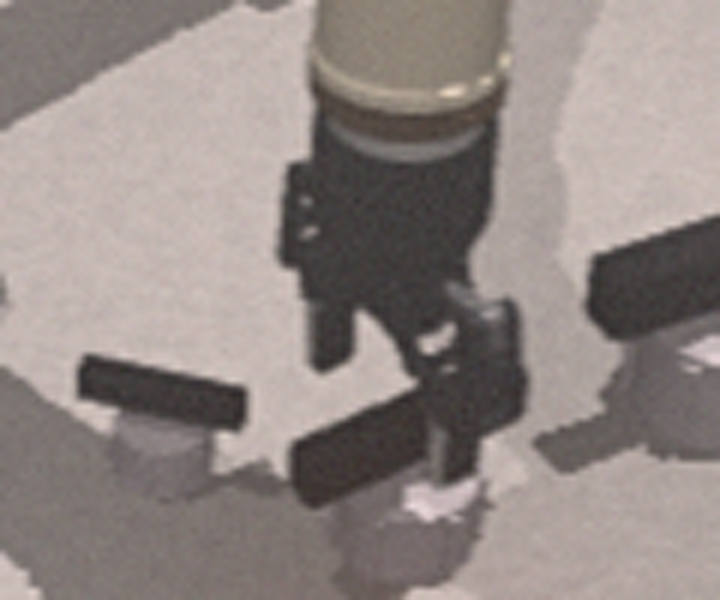

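View pics/a2t.png

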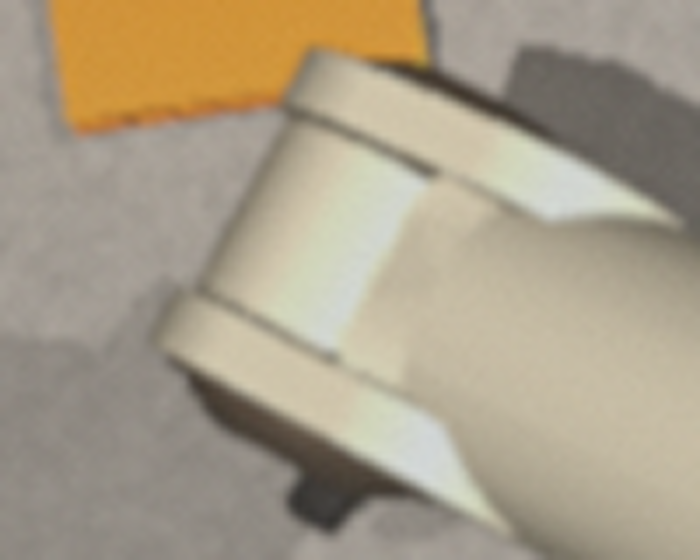

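Call:
{"method": "play_rows", "body": {"deltas": [[8,0,4,0.01,0.011,-0.015,-1],[3,0,3,0,0,0,-1],[0,0,0,0,0,0,-1]]}}

```text
time_s: 4.97
tcp_pos: [0.5199, 0.2465, 0.0572]
orientation: [[-0.853, 0.523, 0.006], [0.523, 0.853, 0.003], [-0.004, 0.006, -1.0]]
wrist_force: [0.6, 0.5, -0.3]
width: 1.002
```

Run:
```python
from M import *
s=show()
prt(rows(s,[([.518,.2435,.049],down(148.4))],step=.05))
```

```text
t 4.97 q [0.18, 0.767, -0.91, 1.857, 0.77, 0.907, -0.08] p [0.5199, 0.2465, 0.0572] F [0.6, 0.5, -0.3] M [-0.03, -0.03, 0.02] w 1.002
[[-0.853, 0.523, 0.006], [0.523, 0.853, 0.003], [-0.004, 0.006, -1.0]]
[[0.1, -3.6, 8.2, 0.006, 0.004, 0.002, -1]]
```

Call:
{"method": "play_rows", "body": {"deltas": [[0,-4,8,0.006,0.004,0.002,-1],[0,0,2,0,0,0,-1]]}}

```text
time_s: 5.22
tcp_pos: [0.5179, 0.2429, 0.0469]
orientation: [[-0.851, 0.524, -0.0], [0.524, 0.851, -0.0], [0.0, -0.001, -1.0]]
wrist_force: [0.6, -0.7, 0.2]
width: 1.002
```

Run:
```python
from M import *
s=show()
prt(rows(s,[([.518,.2435,.049],down(148.4))],step=.05))
```

```text
t 5.22 q [0.177, 0.779, -0.897, 1.862, 0.78, 0.897, -0.086] p [0.5179, 0.2429, 0.0469] F [0.6, -0.7, 0.2] M [-0.02, -0.02, 0.01] w 1.002
[[-0.851, 0.524, -0.0], [0.524, 0.851, -0.0], [0.0, -0.001, -1.0]]
[[0.2, 0.6, -2.1, -0.001, -0.0, -0.0, -1]]
```

Call:
{"method": "play_rows", "body": {"deltas": [[0,0.5,-2,0,0,0,-1],[0,0,0,0,0,0,1],[0,0,0,0,0,0,1],[0,0,0,0,0,0,1],[0,0,0,0,0,0,1],[0,0,0,0,0,0,1]], "force": 80}}

```text
time_s: 5.98
tcp_pos: [0.5186, 0.2438, 0.0491]
orientation: [[-0.851, 0.524, 0.0], [0.524, 0.851, 0.001], [0.0, 0.001, -1.0]]
wrist_force: [-0.3, 0.4, -0.7]
width: 0.243
```

Run:
```python
from M import *
s=show()
```

```text
t 5.97 q [0.177, 0.777, -0.9, 1.86, 0.777, 0.901, -0.084] p [0.5186, 0.2438, 0.0491] F [-0.3, 0.4, -0.7] M [0.0, 0.01, 0.01] w 0.243
[[-0.851, 0.524, 0.0], [0.524, 0.851, 0.001], [0.0, 0.001, -1.0]]
```

```bash
cat >> M.py <<'E'
ROOT=np.array([.5752,-.0598,.1215])
_y=np.radians(96.05);PY=np.array([np.cos(_y),np.sin(_y),0]);PX=np.cross(PY,[0,0,1.]);N=.5*PY+np.array([0,0,np.sqrt(.75)]);YY=np.cross(N,PX)
def face(phi):
    a=np.radians(phi);u=np.cos(a)*PX+np.sin(a)*YY;return np.column_stack([u,np.cross(-N,u),-N])
def rel(s,off=.0491):
    """handle estimate in face frame: height, lateral (PX,YY) mm, phi deg, tilt"""
    O=np.array(s["orientation"]);h=np.array(s["tcp_pos"])+O[:,2]*off;d=(h-ROOT)*1e3
    print("height %.1f lat %.1f %.1f phi %.1f tilt %.2f"%(d@N,d@PX,d@YY,np.degrees(np.arctan2(O[:,0]@YY,O[:,0]@PX)),np.degrees(np.arccos(-O[:,2]@N))), "Faxis %.1f Flat %.1f %.1f"%(np.array(s["wrist_force"])@N,np.array(s["wrist_force"])@PX,np.array(s["wrist_force"])@YY))
E
python3 - <<'E'
from M import *
s=show()
prt(rows(s,[([.518,.2435,.09],down(148.4)),([.53,.18,.22],down(150)),(ROOT+N*.119,face(158.5))],step=.045,ang=.12,grip=1))
E
```

```text
t 5.97 q [0.177, 0.777, -0.9, 1.86, 0.777, 0.901, -0.084] p [0.5186, 0.2438, 0.0491] F [-0.3, 0.4, -0.7] M [0.0, 0.01, 0.01] w 0.243
[[-0.851, 0.524, 0.0], [0.524, 0.851, 0.001], [0.0, 0.001, -1.0]]
[[0.4, -0.6, -40.9, 0.001, -0.0, -0.001, 1], [-10.9, -11.9, -32.5, 0.0, 0.0, -0.007, 1], [-10.8, -12.0, -32.5, 0.0, 0.0, -0.007, 1], [-10.7, -12.1, -32.5, 0.0, 0.0, -0.007, 1], [-10.6, -12.2, -32.5, 0.0, 0.0, -0.007, 1], [-24.8, -27.4, -0.9, 0.092, -0.051, -0.05, 1], [-23.4, -28.5, 2.9, 0.092, -0.051, -0.05, 1], [-21.7, -29.2, 6.7, 0.092, -0.051, -0.05, 1]]
[[-19.8, -29.4, 10.4, 0.092, -0.051, -0.05, 1], [-17.7, -29.2, 14.1, 0.092, -0.051, -0.05, 1]]
```

Call:
{"method": "play_rows", "body": {"deltas": [[0,0,-40,0,0,0,1],[-11,-12,-33,0,0,-0.007,1],[-11,-12,-33,0,0,-0.007,1],[-11,-12,-33,0,0,-0.007,1],[-11,-12,-33,0,0,-0.007,1],[0,0,0,0,0,0,1]]}}

```text
time_s: 6.72
tcp_pos: [0.527, 0.174, 0.2193]
orientation: [[-0.867, 0.499, -0.014], [0.499, 0.867, -0.007], [0.008, -0.013, -1.0]]
wrist_force: [0.4, 0.6, -5.5]
width: 0.243
```

Run:
```python
from M import *
from station import optics
from H import *
s=show()
prt(rows(s,[(ROOT+N*.119,face(158.5))],step=.035,ang=.1,grip=1))
c=optics.camera("scene");crop(c,200,80,320,200,5,"pics/a3.png")
```

```text
t 6.72 q [0.457, 0.562, -1.113, 1.778, 0.544, 1.169, 0.221] p [0.527, 0.174, 0.2193] F [0.4, 0.6, -5.5] M [0.06, -0.02, 0.06] w 0.243
[[-0.867, 0.499, -0.014], [0.499, 0.867, -0.007], [0.008, -0.013, -1.0]]
[[-20.6, -21.7, -0.8, 0.075, -0.044, -0.041, 1], [-19.6, -22.5, 1.8, 0.075, -0.044, -0.041, 1], [-18.6, -23.1, 4.3, 0.075, -0.044, -0.041, 1], [-17.4, -23.4, 6.8, 0.075, -0.044, -0.041, 1], [-16.1, -23.5, 9.3, 0.075, -0.044, -0.041, 1], [-14.7, -23.3, 11.8, 0.075, -0.044, -0.041, 1]]
```

View pics/a3.png

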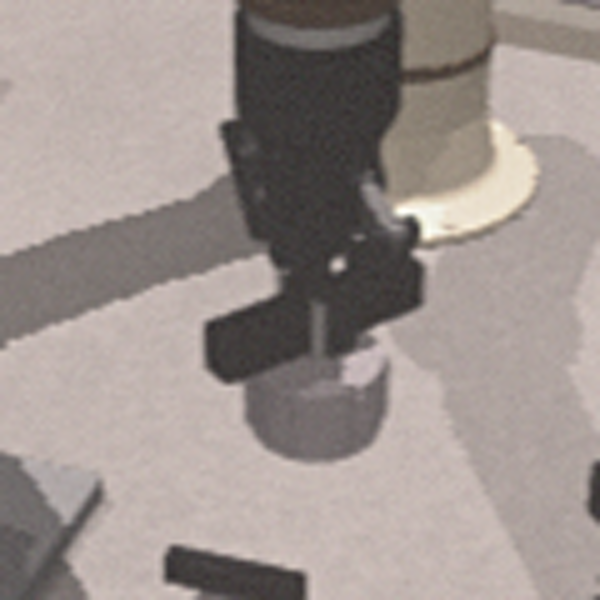

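Call:
{"method": "play_rows", "body": {"deltas": [[-21,-22,-1,0.075,-0.044,-0.041,1],[-20,-22,2,0.075,-0.044,-0.041,1],[-19,-23,4,0.075,-0.044,-0.041,1],[-17,-23,7,0.075,-0.044,-0.041,1],[-16,-23,9,0.075,-0.044,-0.041,1],[0,0,0,0,0,0,1]]}}

```text
time_s: 7.52
tcp_pos: [0.5543, 0.0295, 0.2091]
orientation: [[-0.957, 0.29, 0.02], [0.252, 0.865, -0.434], [-0.143, -0.411, -0.9]]
wrist_force: [-0.7, 0.8, -5.1]
width: 0.246
```

Run:
```python
from M import *
s=show();rel(s)
prt(rows(s,[(ROOT+N*.119,face(158.5))],step=.035,ang=.1,grip=1))
```

```text
t 7.53 q [0.329, 0.587, -0.949, 1.78, 0.864, 1.394, 0.354] p [0.5543, 0.0295, 0.2091] F [-0.7, 0.8, -5.1] M [1.07, 0.06, -0.05] w 0.246
[[-0.957, 0.29, 0.02], [0.252, 0.865, -0.434], [-0.143, -0.411, -0.9]]
height 72.4 lat -12.6 38.7 phi 157.9 tilt 4.51 Faxis -3.9 Flat -0.6 3.3
[[-11.9, -14.1, -0.3, 0.03, -0.026, -0.006, 1], [-11.8, -14.2, 0.4, 0.03, -0.026, -0.006, 1]]
```

Call:
{"method": "play_rows", "body": {"deltas": [[-12,-14,0,0.03,-0.026,-0.006,1],[-12,-14,0,0.03,-0.026,-0.006,1],[0,0,0,0,0,0,1]]}}

```text
time_s: 7.9
tcp_pos: [0.5691, 0.0002, 0.2234]
orientation: [[-0.959, 0.277, 0.054], [0.215, 0.84, -0.498], [-0.183, -0.466, -0.865]]
wrist_force: [-0.2, -0.7, -4.9]
width: 0.242
```

Run:
```python
from M import *
s=show();rel(s)
prt(rows(s,[(ROOT+N*.099,face(158.5))],step=.035,ang=.1,grip=1))
```

```text
t 7.9 q [0.326, 0.574, -0.924, 1.777, 0.927, 1.419, 0.379] p [0.5691, 0.0002, 0.2234] F [-0.2, -0.7, -4.9] M [1.15, 0.1, 0.01] w 0.242
[[-0.959, 0.277, 0.054], [0.215, 0.84, -0.498], [-0.183, -0.466, -0.865]]
height 69.3 lat 0.3 1.2 phi 158.7 tilt 0.09 Faxis -4.5 Flat -0.3 1.9
[[-0.1, -1.2, 19.4, -0.001, 0.001, 0.003, 1]]
```

```bash
cat > V.py <<'E'
from M import *
from H import *
from station import optics
def look(name,box,k,fn,off=.0491,du=(0,0)):
    c=optics.camera(name);s=env.observe();x0,y0,x1,y1=box
    im=cv2.resize(c["color"][y0:y1,x0:x1,::-1],None,fx=k,fy=k,interpolation=cv2.INTER_CUBIC)
    O=np.array(s["orientation"]);u,v,z=O[:,0],-O[:,1],-O[:,2];o=np.array(s["tcp_pos"])-z*off;t=np.linspace(0,6.283,60)
    def L(P,col):
        q=((proj(c,P)+du-[x0,y0]+.5)*k-.5);cv2.polylines(im,[np.round(q*16).astype(np.int32)],True,col,1,cv2.LINE_AA,4)
    for h in(.052,.08): L(np.array([o+z*h+u*a+v*b for a,b in((.06,.011),(.06,-.011),(-.06,-.011),(-.06,.011))]),(0,0,255))
    ring=lambda o,u,v,r:o+r*(np.outer(np.cos(t),u)+np.outer(np.sin(t),v))
    for h in (0,.042): L(ring(o+z*h,u,v,.034),(0,255,0))
    L(ring(ROOT,PX,YY,.043),(255,255,0));L(ring(ROOT+N*.03,PX,YY,.0165),(255,0,0))
    cv2.imwrite(fn,im)
E
python3 - <<'E'
from V import *
look("scene",(130,90,240,200),5.4,"pics/b1s.png",du=(1.2,1.2));look("top",(310,130,410,230),5.9,"pics/b1t.png")
E
```

```text
(no output)
```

View pics/b1s.png

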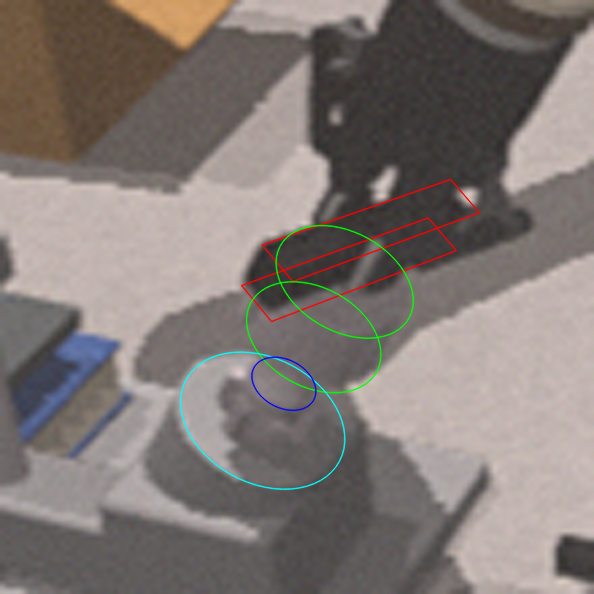

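View pics/b1t.png

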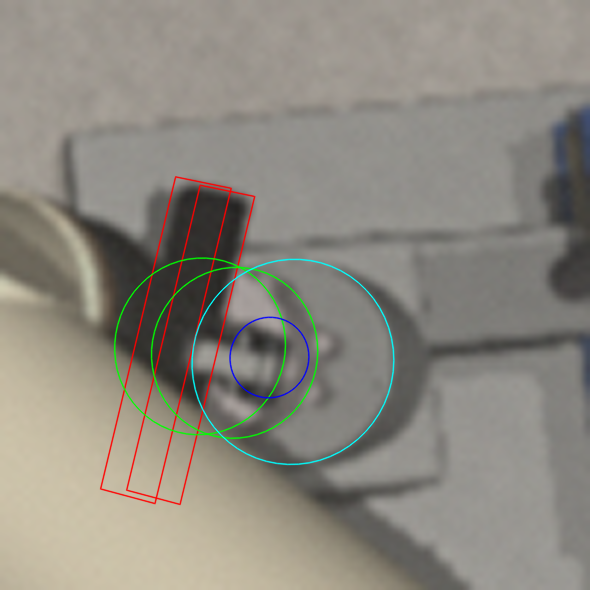

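Call:
{"method": "play_rows", "body": {"deltas": [[0,-1,15,0,0,0.002,1],[0,0,13,0,0,0,1],[0,0,0,0,0,0,1]]}}

```text
time_s: 8.38
tcp_pos: [0.5695, -0.0148, 0.1972]
orientation: [[-0.959, 0.278, 0.052], [0.217, 0.841, -0.496], [-0.182, -0.465, -0.867]]
wrist_force: [-0.5, -0.4, -4.6]
width: 0.245
```

Run:
```python
from V import *
s=show();rel(s)
prt(rows(s,[(ROOT+N*(.0491+.028),face(158.5))],step=.035,ang=.1,grip=1))
look("scene",(130,90,240,200),5.4,"pics/b2s.png",du=(1.2,1.2));look("top",(310,130,410,230),5.9,"pics/b2t.png")
```

```text
t 8.38 q [0.34, 0.6, -0.905, 1.807, 0.958, 1.375, 0.361] p [0.5695, -0.0148, 0.1972] F [-0.5, -0.4, -4.6] M [1.06, 0.07, -0.02] w 0.245
[[-0.959, 0.278, 0.052], [0.217, 0.841, -0.496], [-0.182, -0.465, -0.867]]
height 39.1 lat -1.0 1.5 phi 158.6 tilt 0.06 Faxis -4.1 Flat -0.5 2.0
[[-1.4, -1.0, 11.1, 0.001, -0.001, 0.001, 1]]
```

View pics/b2s.png

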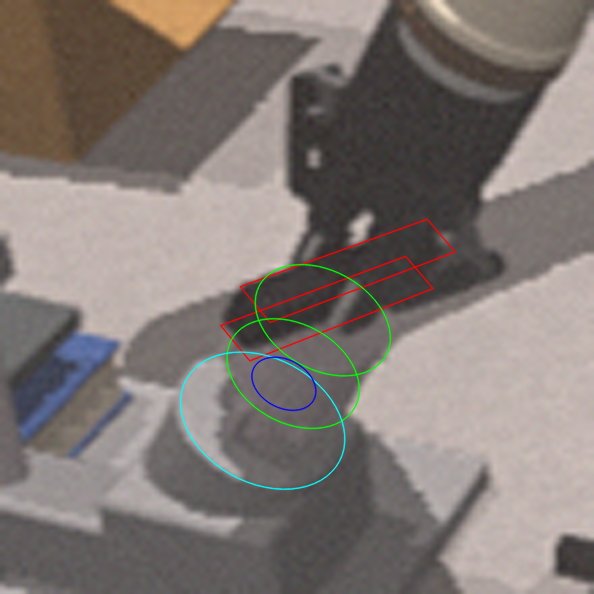

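View pics/b2t.png

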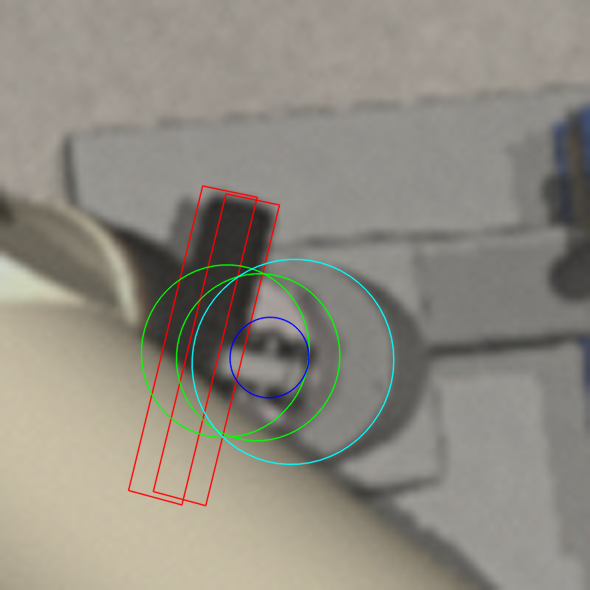

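Call:
{"method": "play_rows", "body": {"deltas": [[-1.4,-1,4,0,0,0,1],[0,0,3,0,0,0,1],[0,0,2,0,0,0,1],[0,0,0,0,0,0,1]]}}

```text
time_s: 8.98
tcp_pos: [0.5723, -0.019, 0.1913]
orientation: [[-0.959, 0.278, 0.056], [0.215, 0.842, -0.495], [-0.185, -0.463, -0.867]]
wrist_force: [-0.0, 0.4, -4.4]
width: 0.248
```

Run:
```python
from V import *
s=show();rel(s)
prt(rows(s,[(ROOT+N*(.0491+.025),face(158.5))],step=.035,ang=.1,grip=1))
```

```text
t 8.97 q [0.344, 0.607, -0.899, 1.81, 0.969, 1.362, 0.36] p [0.5723, -0.019, 0.1913] F [-0.0, 0.4, -4.4] M [1.08, 0.15, -0.0] w 0.248
[[-0.959, 0.278, 0.056], [0.215, 0.842, -0.495], [-0.185, -0.463, -0.867]]
height 31.8 lat 1.5 0.6 phi 158.6 tilt 0.22 Faxis -3.6 Flat -0.0 2.5
[[1.1, -1.0, 6.8, 0.003, 0.002, 0.001, 1]]
```

Call:
{"method": "play_rows", "body": {"deltas": [[1,-1,3,0.003,0.002,0,1],[0,0,2,0,0,0,1],[0,0,0,0,0,0,1]]}}

```text
time_s: 9.35
tcp_pos: [0.5713, -0.0221, 0.1871]
orientation: [[-0.959, 0.278, 0.053], [0.216, 0.84, -0.497], [-0.183, -0.465, -0.866]]
wrist_force: [0.7, 0.8, -5.0]
width: 0.243
```

Run:
```python
from V import *
s=show();rel(s)
prt(rows(s,[(ROOT+N*(.0491+.022),face(158.5))],step=.035,ang=.1,grip=1))
```

```text
t 9.35 q [0.345, 0.612, -0.895, 1.815, 0.975, 1.358, 0.356] p [0.5713, -0.0221, 0.1871] F [0.7, 0.8, -5.0] M [1.08, 0.14, -0.04] w 0.243
[[-0.959, 0.278, 0.053], [0.216, 0.84, -0.497], [-0.183, -0.465, -0.866]]
height 26.6 lat 0.1 0.0 phi 158.6 tilt 0.02 Faxis -4.0 Flat 0.8 3.1
[[0.0, -0.1, 4.6, 0.0, 0.0, 0.001, 1]]
```

Call:
{"method": "play_rows", "body": {"deltas": [[0,0,2,0,0,0,1],[0,0,2,0,0,0,1],[0,0,1.5,0,0,0,1],[0,0,0,0,0,0,1]]}}

```text
time_s: 9.85
tcp_pos: [0.5718, -0.0248, 0.1822]
orientation: [[-0.959, 0.278, 0.054], [0.216, 0.84, -0.497], [-0.184, -0.465, -0.866]]
wrist_force: [-0.3, 1.5, -4.1]
width: 0.24
```

Run:
```python
from V import *
s=show();rel(s)
```

```text
t 9.85 q [0.347, 0.617, -0.891, 1.82, 0.982, 1.35, 0.353] p [0.5718, -0.0248, 0.1822] F [-0.3, 1.5, -4.1] M [1.03, 0.09, 0.04] w 0.24
[[-0.959, 0.278, 0.054], [0.216, 0.84, -0.497], [-0.184, -0.465, -0.866]]
height 21.0 lat 0.4 0.1 phi 158.6 tilt 0.06 Faxis -2.8 Flat -0.2 3.3
```

Call:
{"method": "play_rows", "body": {"deltas": [[0,0,2,0,0,0,1],[0,0,1.5,0,0,0,1],[0,0,0,0,0,0,1]]}}

```text
time_s: 10.22
tcp_pos: [0.5723, -0.0261, 0.1789]
orientation: [[-0.959, 0.278, 0.055], [0.216, 0.841, -0.496], [-0.184, -0.464, -0.866]]
wrist_force: [0.3, 0.6, -5.1]
width: 0.241
```

Run:
```python
from V import *
s=show();rel(s)
```

```text
t 10.22 q [0.348, 0.621, -0.888, 1.822, 0.987, 1.345, 0.35] p [0.5723, -0.0261, 0.1789] F [0.3, 0.6, -5.1] M [1.19, 0.06, 0.1] w 0.241
[[-0.959, 0.278, 0.055], [0.216, 0.841, -0.496], [-0.184, -0.464, -0.866]]
height 17.5 lat 0.8 0.6 phi 158.6 tilt 0.12 Faxis -4.1 Flat 0.3 3.1
```

Call:
{"method": "play_rows", "body": {"deltas": [[0.5,-0.5,3,0.001,0.001,0,1],[0,0,3,0,0,0,1],[0,0,2,0,0,0,1],[0,0,0,0,0,0,1]]}}

```text
time_s: 10.72
tcp_pos: [0.5727, -0.0302, 0.1717]
orientation: [[-0.959, 0.278, 0.054], [0.216, 0.841, -0.496], [-0.184, -0.464, -0.867]]
wrist_force: [1.4, 0.5, -5.8]
width: 0.249
```

Run:
```python
from V import *
s=show();rel(s)
```

```text
t 10.72 q [0.351, 0.629, -0.882, 1.829, 0.997, 1.333, 0.345] p [0.5727, -0.0302, 0.1717] F [1.4, 0.5, -5.8] M [1.31, 0.12, 0.01] w 0.249
[[-0.959, 0.278, 0.054], [0.216, 0.841, -0.496], [-0.184, -0.464, -0.867]]
height 9.2 lat 0.7 0.7 phi 158.6 tilt 0.12 Faxis -4.9 Flat 1.5 3.2
```

Meshed without resistance. Continuing to seat.

Call:
{"method": "play_rows", "body": {"deltas": [[0,0,3,0,0,0,1],[0,0,3,0,0,0,1],[0,0,2,0,0,0,1],[0,0,0,0,0,0,1]]}}

```text
time_s: 11.22
tcp_pos: [0.5732, -0.0345, 0.1642]
orientation: [[-0.959, 0.278, 0.055], [0.216, 0.841, -0.496], [-0.184, -0.464, -0.867]]
wrist_force: [0.9, 1.5, -5.1]
width: 0.244
```

Run:
```python
from V import *
s=show();rel(s)
```

```text
t 11.22 q [0.354, 0.638, -0.875, 1.835, 1.008, 1.322, 0.34] p [0.5732, -0.0345, 0.1642] F [0.9, 1.5, -5.1] M [1.34, -0.04, 0.13] w 0.244
[[-0.959, 0.278, 0.055], [0.216, 0.841, -0.496], [-0.184, -0.464, -0.867]]
height 0.6 lat 0.8 0.7 phi 158.6 tilt 0.13 Faxis -3.7 Flat 1.1 3.8
```

Call:
{"method": "play_rows", "body": {"deltas": [[0,0,1.5,0,0,0,1],[0,0,1.5,0,0,0,1],[0,0,0,0,0,0,1]]}}

```text
time_s: 11.6
tcp_pos: [0.5733, -0.0347, 0.1635]
orientation: [[-0.959, 0.278, 0.056], [0.215, 0.841, -0.497], [-0.185, -0.465, -0.866]]
wrist_force: [-0.0, 0.6, -5.1]
width: 0.246
```

Run:
```python
from V import *
s=show();rel(s)
```

```text
t 11.6 q [0.353, 0.639, -0.874, 1.836, 1.01, 1.321, 0.338] p [0.5733, -0.0347, 0.1635] F [-0.0, 0.6, -5.1] M [1.15, 0.16, -0.04] w 0.246
[[-0.959, 0.278, 0.056], [0.215, 0.841, -0.497], [-0.185, -0.465, -0.866]]
height -0.1 lat 0.9 0.7 phi 158.6 tilt 0.18 Faxis -4.1 Flat 0.1 3.0
```

Call:
{"method": "play_rows", "body": {"deltas": [[0,0,2,0,0,0,1],[0,0,3,0,0,0,1]]}}

```text
time_s: 11.85
tcp_pos: [0.5737, -0.0346, 0.1631]
orientation: [[-0.959, 0.278, 0.059], [0.213, 0.841, -0.498], [-0.188, -0.465, -0.865]]
wrist_force: [-8.9, 10.3, 19.7]
width: 0.241
```

Run:
```python
from V import *
s=show();rel(s)
```

```text
t 11.85 q [0.352, 0.639, -0.875, 1.837, 1.014, 1.32, 0.335] p [0.5737, -0.0346, 0.1631] F [-8.9, 10.3, 19.7] M [-0.5, 1.98, -1.28] w 0.241
[[-0.959, 0.278, 0.059], [0.213, 0.841, -0.498], [-0.188, -0.465, -0.865]]
height -0.5 lat 1.5 1.0 phi 158.6 tilt 0.34 Faxis 22.7 Flat -7.7 -0.2
```

Call:
{"method": "play_rows", "body": {"deltas": [[0,0,0,0,0,0,1],[0,0,0,0,0,0.06,1],[0,0,0,0,0,0.1,1],[0,0,0,0,0,0.1,1]]}}

```text
time_s: 12.35
tcp_pos: [0.5737, -0.0347, 0.1635]
orientation: [[-0.852, 0.519, 0.059], [0.425, 0.755, -0.499], [-0.304, -0.4, -0.865]]
wrist_force: [-0.8, 1.7, 1.3]
width: 0.246
```

Run:
```python
from V import *
s=show();rel(s)
```

```text
t 12.35 q [0.327, 0.622, -0.836, 1.839, 0.995, 1.3, 0.081] p [0.5737, -0.0347, 0.1635] F [-0.8, 1.7, 1.3] M [0.73, 0.78, 0.12] w 0.246
[[-0.852, 0.519, 0.059], [0.425, 0.755, -0.499], [-0.304, -0.4, -0.865]]
height -0.2 lat 1.5 0.7 phi 143.4 tilt 0.41 Faxis 1.9 Flat -0.6 0.9
```

Call:
{"method": "play_rows", "body": {"deltas": [[0,0,0,0,0,0.11,1],[0,0,0,0,0,0.11,1],[0,0,0,0,0,0.11,1],[0,0,0,0,0,0.11,1]]}}

```text
time_s: 12.85
tcp_pos: [0.5736, -0.0345, 0.1634]
orientation: [[-0.542, 0.838, 0.06], [0.71, 0.495, -0.5], [-0.449, -0.228, -0.864]]
wrist_force: [-0.3, 2.6, -0.4]
width: 0.243
```

Run:
```python
from V import *
s=show();rel(s)
O=face(np.degrees(np.arctan2(np.array(s["orientation"])[:,0]@YY,np.array(s["orientation"])[:,0]@PX)))
print(R.from_matrix(np.array(s["orientation"]).T@O).as_rotvec())
```

```text
t 12.85 q [0.283, 0.597, -0.772, 1.841, 0.964, 1.269, -0.35] p [0.5736, -0.0345, 0.1634] F [-0.3, 2.6, -0.4] M [0.82, 0.81, 0.19] w 0.243
[[-0.542, 0.838, 0.06], [0.71, 0.495, -0.5], [-0.449, -0.228, -0.864]]
height -0.1 lat 1.4 0.8 phi 117.7 tilt 0.47 Faxis 1.0 Flat -0.1 2.4
[4.57020714e-03 6.75396116e-03 1.54335863e-05]
```

Call:
{"method": "play_rows", "body": {"deltas": [[0,0,0,0.002,0.003,0.1,1],[0,0,0,0,0,0.1,1],[0,0,0,0,0,0.1,1]]}}

```text
time_s: 13.22
tcp_pos: [0.5736, -0.0344, 0.1634]
orientation: [[-0.264, 0.963, 0.058], [0.828, 0.257, -0.499], [-0.495, -0.084, -0.865]]
wrist_force: [-0.2, 1.8, -0.1]
width: 0.242
```

Run:
```python
from V import *
s=show();rel(s);print(np.array(s["moment"])@N)
```

```text
t 13.22 q [0.252, 0.583, -0.728, 1.839, 0.941, 1.25, -0.641] p [0.5736, -0.0344, 0.1634] F [-0.2, 1.8, -0.1] M [0.85, 0.7, 0.24] w 0.242
[[-0.264, 0.963, 0.058], [0.828, 0.257, -0.499], [-0.495, -0.084, -0.865]]
height -0.1 lat 1.3 1.0 phi 100.1 tilt 0.31 Faxis 0.8 Flat -0.0 1.6
0.5111282125737149
```

Call:
{"method": "play_rows", "body": {"deltas": [[0,0,0,0,0,0.1,1],[0,0,0,0,0,0.1,1],[0,0,0,0,0,0.1,1]]}}

```text
time_s: 13.6
tcp_pos: [0.5735, -0.0343, 0.1633]
orientation: [[0.038, 0.998, 0.058], [0.866, -0.004, -0.5], [-0.498, 0.07, -0.864]]
wrist_force: [-1.0, 1.8, -0.5]
width: 0.24
```

Run:
```python
from V import *
s=show();rel(s);print(np.array(s["moment"])@N)
```

```text
t 13.6 q [0.22, 0.568, -0.683, 1.841, 0.92, 1.23, -0.934] p [0.5735, -0.0343, 0.1633] F [-1.0, 1.8, -0.5] M [0.88, 0.72, 0.28] w 0.24
[[0.038, 0.998, 0.058], [0.866, -0.004, -0.5], [-0.498, 0.07, -0.864]]
height -0.1 lat 1.3 1.1 phi 82.6 tilt 0.36 Faxis 0.5 Flat -0.8 1.9
0.55145603741438
```

Call:
{"method": "play_rows", "body": {"deltas": [[0,0,0,0,0,0.08,1],[0,0,0,0,0,0.08,1],[0,0,0,0,0,0.08,1]]}}

```text
time_s: 13.98
tcp_pos: [0.5739, -0.0321, 0.1623]
orientation: [[0.261, 0.963, 0.063], [0.844, -0.196, -0.5], [-0.469, 0.184, -0.864]]
wrist_force: [-0.2, 2.1, -0.4]
width: 0.245
```

Run:
```python
from V import *
s=show();rel(s);print(np.array(s["moment"])@N)
```

```text
t 13.97 q [0.192, 0.558, -0.649, 1.845, 0.909, 1.213, -1.158] p [0.5739, -0.0321, 0.1623] F [-0.2, 2.1, -0.4] M [1.27, 1.64, 2.45] w 0.245
[[0.261, 0.963, 0.063], [0.844, -0.196, -0.5], [-0.469, 0.184, -0.864]]
height 0.1 lat 2.1 3.3 phi 69.6 tilt 0.65 Faxis 0.8 Flat -0.0 2.1
2.8681655225133285
```

Call:
{"method": "play_rows", "body": {"deltas": [[0,0,0,0,0,0.06,1],[0,0,0,0,0,0.06,1],[0,0,0,0,0,0.03,1]]}}

```text
time_s: 14.35
tcp_pos: [0.5739, -0.0319, 0.1624]
orientation: [[0.371, 0.926, 0.071], [0.813, -0.286, -0.508], [-0.45, 0.246, -0.858]]
wrist_force: [2.0, -3.2, 4.1]
width: 0.249
```

Run:
```python
from V import *
s=show();rel(s);print(np.array(s["moment"])@N)
look("scene",(40,90,240,230),4,"pics/c1s.png",du=(1.2,1.2));look("top",(310,130,470,230),4.9,"pics/c1t.png")
```

```text
t 14.35 q [0.172, 0.553, -0.63, 1.851, 0.912, 1.206, -1.28] p [0.5739, -0.0319, 0.1624] F [2.0, -3.2, 4.1] M [-0.12, 4.01, 6.23] w 0.249
[[0.371, 0.926, 0.071], [0.813, -0.286, -0.508], [-0.45, 0.246, -0.858]]
height 0.3 lat 2.5 3.0 phi 63.0 tilt 1.30 Faxis 1.9 Flat 1.7 -5.0
7.394854317838225
```

View pics/c1s.png

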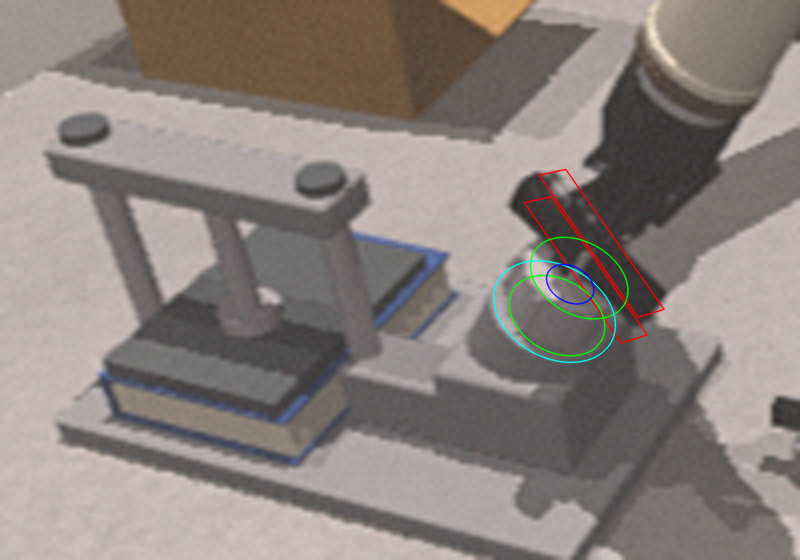

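View pics/c1t.png

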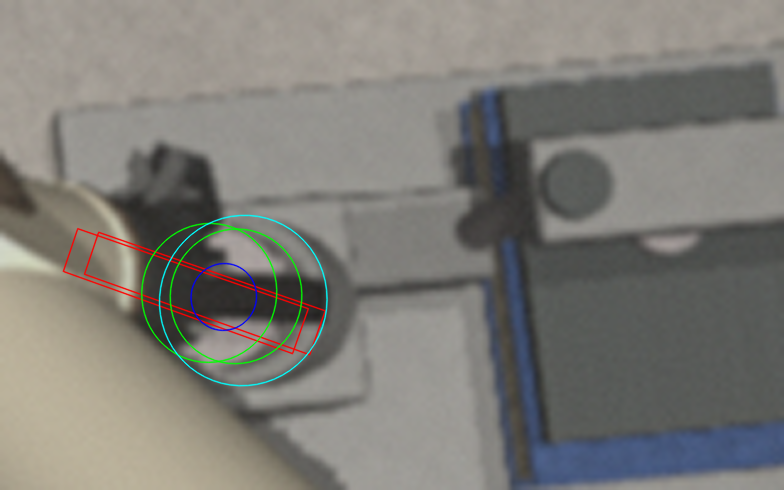

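Call:
{"method": "play_rows", "body": {"deltas": [[0,0,0,0,0,0,1],[0,0,0,0,0,0,-1],[0,0,0,0,0,0,-1],[0,0,0,0,0,0,-1],[0,0,0,0,0,0,-1]]}}

```text
time_s: 15.08
tcp_pos: [0.5749, -0.0344, 0.1631]
orientation: [[0.398, 0.915, 0.066], [0.804, -0.314, -0.505], [-0.441, 0.254, -0.861]]
wrist_force: [-0.3, -0.7, 0.5]
width: 0.999
```

Run:
```python
from V import *
s=show();rel(s);print(np.array(s["moment"])@N)
```

```text
t 15.07 q [0.175, 0.552, -0.625, 1.845, 0.904, 1.205, -1.297] p [0.5749, -0.0344, 0.1631] F [-0.3, -0.7, 0.5] M [0.47, 0.05, 0.02] w 0.999
[[0.398, 0.915, 0.066], [0.804, -0.314, -0.505], [-0.441, 0.254, -0.861]]
height -0.4 lat 3.0 0.6 phi 61.3 tilt 0.91 Faxis 0.1 Flat -0.4 -0.8
0.01876338848328706
```

Call:
{"method": "play_rows", "body": {"deltas": [[0,0,-20,0,0,0,-1],[0,0,-30,0,0,0,-1],[0,0,-40,0,0,0,-1],[0,0,-40,0,0,0,-1],[0,40,-30,0,0,0,-1],[0,40,-30,0,0,0,-1],[0,0,0,0,0,0,-1]]}}

```text
time_s: 15.95
tcp_pos: [0.6353, 0.0449, 0.3613]
orientation: [[0.401, 0.913, 0.071], [0.807, -0.315, -0.499], [-0.433, 0.257, -0.864]]
wrist_force: [-1.5, -0.2, -0.5]
width: 1.0
```

Run:
```python
from V import *
s=show()
for n in ("scene","top"):
    c=optics.camera(n); np.save("e_%s.npy"%n,c)
    if n=="scene": crop(c,40,90,240,230,4,"pics/d1s.png")
    else: crop(c,300,130,460,230,4.9,"pics/d1t.png")
```

```text
t 15.95 q [0.083, 0.489, -0.692, 1.448, 0.776, 1.583, -1.081] p [0.6353, 0.0449, 0.3613] F [-1.5, -0.2, -0.5] M [0.56, 0.09, -0.02] w 1.0
[[0.401, 0.913, 0.071], [0.807, -0.315, -0.499], [-0.433, 0.257, -0.864]]
```

View pics/d1s.png

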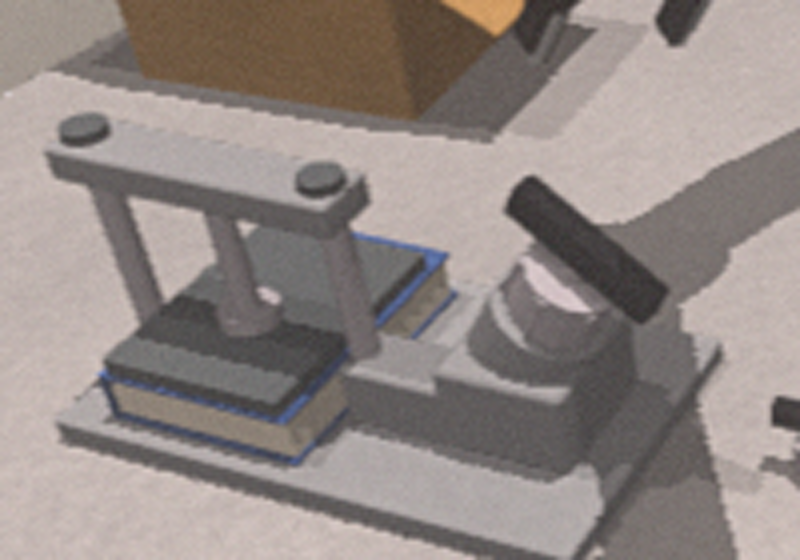

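View pics/d1t.png

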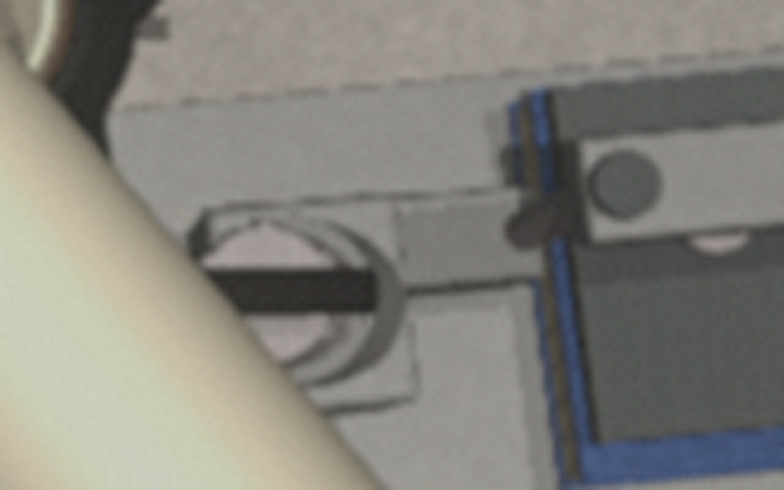

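Run:
```python
from M import *
from H import *
T=load("e_top.npy");S=load("e_scene.npy")
# bar direction: top-surface points
h=ROOT+N*.08
P=[]
for u in ((240,290),(365,291)):
    o,d=ray(T,(300+u[0]/4.9,130+u[1]/4.9));P.append(o+d*((h-o)@N)/(d@N))
v=P[1]-P[0];ph=np.degrees(np.arctan2(v@YY,v@PX))%180;print("bar phi",ph)
for c,box,k,du,fn in((S,(130,110,220,190),8.5,(1.2,1.2),"f1s"),(T,(325,150,405,220),8.5,(0,0),"f1t")):
    x0,y0,x1,y1=box;im=cv2.resize(c["color"][y0:y1,x0:x1,::-1],None,fx=k,fy=k,interpolation=cv2.INTER_CUBIC)
    O=face(ph);u,w=O[:,0],-O[:,1];t=np.linspace(0,6.283,60)
    def L(Q,col):
        q=((proj(c,Q)+du-[x0,y0]+.5)*k-.5);cv2.polylines(im,[np.round(q*16).astype(np.int32)],True,col,1,cv2.LINE_AA,4)
    for hh in(.052,.08): L(np.array([ROOT+N*hh+u*a+w*b for a,b in((.06,.011),(.06,-.011),(-.06,-.011),(-.06,.011))]),(0,0,255))
    for hh in(0,.042): L(ROOT+N*hh+.034*(np.outer(np.cos(t),u)+np.outer(np.sin(t),w)),(0,255,0))
    cv2.imwrite(f"pics/{fn}.png",im)
```

```text
bar phi 81.15331694046854
```

View pics/f1s.png

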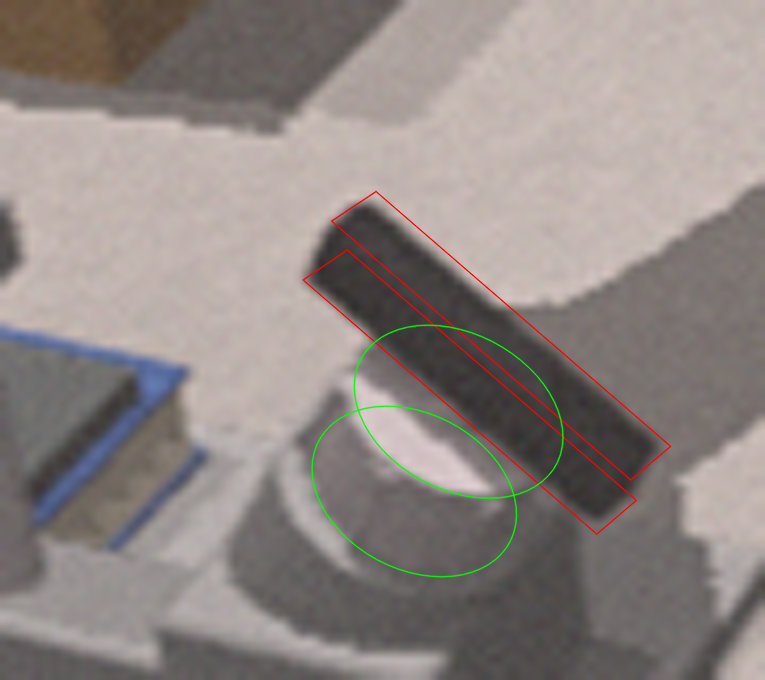

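View pics/f1t.png

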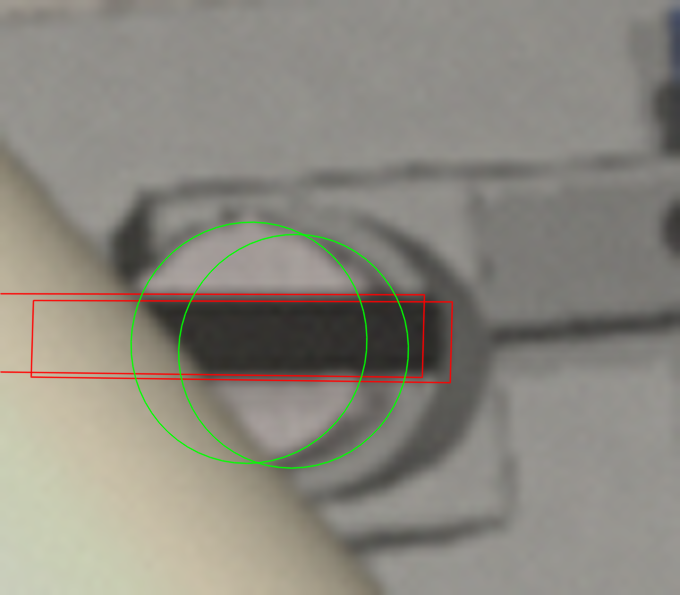

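Run:
```python
from station import env
print(env.sign_off())
```

```text
the job is handed in; nothing more can be done
None
```

I fitted the 120 mm T-handle onto the drive stub and turned it clockwise to the stop. The platen is down on the book and the gripper has let go and backed off. I handed the job in at about 16 s; no verdict is reported, so success is not confirmed.

- **Fitting:** The teeth meshed on the way down with no noticeable push. The handle came to rest at my estimated face height (within 0.5 mm). A short press there read about 27 N along the stub and moved it no further.
- **Turning:** The bar turned by about 77 degrees. Torque stayed near 0.5 N m, then rose past 2.8 N m, which I took as the stop. I kept pushing a little too long (up to about 7 N m), and the fingers slipped roughly 20 degrees on the bar. I had the fingers release the bar from that skewed position.
- **Last check:** Pictures taken after I backed away show the platen on the book. The handle sits square on the housing, matching its fully-home position to within about 2 mm, with the bar where the turn left it.
- **Not measured:** The drive joint cannot be read, so the stop is judged only from the torque and the platen's position. I did not re-measure the jar, the book on the bench or the bookend at the end, but I saw no sign of contact with them.
- **Disagreement:** The scene camera showed a steady offset of about 1.2 pixels (about 2 mm) against the top camera. I relied on the top camera and the given heights.

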